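# Unload a lens barrel from the bonding jig and chock the row

## Task

Unload the bonding jig: swing its lid (red ball knob) up past vertical so that it stays open by itself, then lift out the lens barrel and set it down in the V-rest. In the jig its ends are covered, and on the curing board there is no room for fingers beside it: so let go of it there, take it again by its end faces and lay it gently on the board, between the two barrels and the chock and parallel to them. Then slide the orange chock squarely up against it until the stop wall, the three barrels and the chock all touch in one closed row that cannot roll apart; leave the jig open and the bottle, the lens case and the mirror mount undisturbed.

Things in the scene. Friction and masses are not known exactly. Their poses are not given: they have to be found in the camera images.
- jig_lid (a joint): angle of the jig's hinged lid (rad): 0 closed, 1.57 upright, 2.0 leaning back 25 degrees past vertical on its stop; over about 1.3 it falls open by its own weight, under that it falls shut. Lid 0.35 kg, no latch
- jig: clamshell bonding jig, fixed: black base 150 x 144 x 12 mm; origin centre of its underside, x towards the hinge side, y along the hinge. The new barrel lies in two V saddles, axis along y, centre at (-15, 0, 50) mm; within 19 mm of the middle in y both its sides are free for fingers down to z = 12; stop plates 64 mm high cover its ends. The closed lid (top 86 mm) with amber window covers it
- hinge_mid (a point): middle of the lid's hinge axis, which runs along the jig's y, at (58, 0, 62) mm in the jig
- knob (a point): centre of the red ball knob, 26 mm in diameter, on a thin stalk in front of the lid; it moves with the lid, 137 mm from the hinge axis: with the lid closed it is at (-76, 0, 90) mm in the jig, with the lid at 1.75 rad at (109, 0, 189)
- barrel_new_mid (a point): centre of the lens barrel in the jig: round, 44 mm in diameter (43 between the caps), 64 mm long, black with blue flat end caps 12 mm long, about 0.16 kg; its x axis is the barrel's own axis
- v_mid (a point): where a barrel's centre lies when it rests in the V-rest, 48 mm above the table; x along the groove, z up. A barrel overhangs the V plates at both ends, and its sides are free for fingers within 17 mm of the middle
- board: curing board, fixed: plate with grey-blue mat, 116 x 228 mm (x, y); origin centre of its underside, mat surface at z = 10 mm. The row runs along its y: black stop wall at +y (inner face y = 100 mm, top 42 mm), low lip at y = -104 mm (top 14 mm), no side walls. Barrels lie with their axes along its x
- barrel_a_mid (a point): centre of the barrel lying next to the stop wall, like the new one; x along its axis
- barrel_b_mid (a point): centre of the second barrel on the board, next to barrel_a; x along its axis
- chock_mid (a point): centre of the orange chock, loose on the board at its lip end: 60 x 46 x 26 mm (x, y, z), about 0.16 kg; its black sloped face looks to its +y, towards the barrels; its end faces, 60 mm apart in x, are upright and free. When it touches a barrel its centre is 36 mm from the barrel's axis along y
- dropper_mid (a point): centre of an amber dropper bottle, 88 mm tall, loose, to be left alone
- lens_case_mid (a point): centre of a round white lens case, 57 mm across, 20 mm tall, loose, to be left alone
- mirror_mount_mid (a point): middle of a black mirror mount, 69 mm tall, loose, to be left alone
- v_rest: V-rest, fixed: black foot 66 x 80 x 10 mm (x along the groove, y, z) with two aluminium V plates 17.5 to 25.5 mm to either side of its middle in x, their tops 36 to 40 mm above the table; origin centre of its underside

How it is judged (in metres and radians):
On the way, in this order (a step that is already met when the one before it is completed fails the run):
1. the lid stands open past vertical, let go of (value of joint jig_lid above 1.8 rad and contact force between the fingers and jig_lid below 0.05 N), for 0.2 s.
2. the barrel lies in the V-rest, let go of (distance between barrel_new_mid and v_mid below 0.012 m and angle between the x axis of barrel_new_mid and the x axis of v_mid, either way round below 0.1 rad and contact force between the fingers and barrel_new below 0.05 N), for 0.2 s.
3. the barrel lies on the curing board beside barrel_b, let go of (z of barrel_new_mid in the frame of board between 0.028 and 0.036 m and x of barrel_new_mid in the frame of board between -0.025 and 0.025 m and angle between the x axis of barrel_new_mid and the x axis of board, either way round below 0.15 rad and y of barrel_new_mid in the frame of board below 0 m and horizontal distance between barrel_new_mid and barrel_b_mid below 0.075 m and contact force between the fingers and barrel_new below 0.05 N), for 0.2 s.
At the end, for the whole second after the job is handed in: Lid open on its stop (over 1.8 rad); the three barrels lie flat in a row on the board, square within 0.15 rad, within 25 mm of its midline and at most 4 mm apart; barrel_a within 4 mm of the stop, chock flat, square, centred within 20 mm and within 4 mm of the new barrel; all still and let go (value of joint jig_lid above 1.8 rad and z of barrel_new_mid in the frame of board between 0.028 and 0.036 m and x of barrel_new_mid in the frame of board between -0.025 and 0.025 m and angle between the x axis of each of barrel_new_mid, barrel_a_mid, barrel_b_mid, chock_mid and the x axis of board, either way round below 0.15 rad and z of barrel_a_mid in the frame of board between 0.028 and 0.036 m and x of barrel_a_mid in the frame of board between -0.025 and 0.025 m and z of barrel_b_mid in the frame of board between 0.028 and 0.036 m and x of barrel_b_mid in the frame of board between -0.025 and 0.025 m and y of barrel_a_mid in the frame of board above 0.074 m and horizontal distance between barrel_a_mid and barrel_b_mid below 0.048 m and horizontal distance between barrel_b_mid and barrel_new_mid below 0.048 m and y of barrel_new_mid in the frame of board below 0 m and y of barrel_new_mid in the frame of chock_mid between 0.028 and 0.04 m and x of barrel_new_mid in the frame of chock_mid between -0.02 and 0.02 m and angle between chock_mid's own z axis and vertical below 0.1 rad and z of chock_mid in the frame of board below 0.027 m and linear speed of each of barrel_new, barrel_a, barrel_b, chock below 0.01 m/s); the robot touches nothing.
It fails at once if a bystander (bottle, lens case, mirror mount) is moved more than 20 mm (distance of any of dropper_mid, lens_case_mid, mirror_mount_mid from where it was at the start of the episode above 0.02 m).
It fails at once if the barrel is dropped or banged down (over 60 N) on the board or the V-rest (contact force between barrel_new and board above 60 N or contact force between barrel_new and v_rest above 60 N).
It also fails if it takes over 67 s, if anything falls off the work surface, if the arm or the gripper's body presses on something with over 40 N, if the wrist force passes 120 N, or if a joint passes its speed limit or range.

## Robot

A 6-joint arm with a two-finger parallel gripper is mounted at the origin on a cart in front of the work surface, level with it; the furniture and walls round the work are solid. World frame = base frame: x ahead of the robot, y to its left, z up, the work surface at z = 0. Lengths are in m, angles in degrees, forces in N, time in s.
With the tool pointing down it reaches from about 0.4 to 0.825 m from the base axis. Payload 7 kg.
Tool frame: the origin (TCP) lies between the finger pads; the fingertips stand 14 mm ahead of it and the grasp point (between the pads) lies 5 mm behind it (r.tips_ahead is the distance from the TCP to the fingertips, in m); z points along the fingers, y is the direction in which the jaws open and shut (so a half turn about z gives the same grasp; the last joint's range is limited). The gripper opens to 88 mm and grips with 3 to 60 N. Pads are 19 mm wide; open, the fingers measure 130 mm over their backs; the gripper's body (78 mm by 193 mm) begins 47 mm behind the grasp point.
Start: joints at [-47.607, 20.546, 0.682, 0, -70.136, -16.507], TCP at [0.295, -0.607, 0.241] pointing down, gripper open.
Joint ranges: [-176.03, 176.03], [-82.01, 121.73], [-58.28, 71.71], [-173.87, 95.51], [-174.79, -0.11], [-173.66, 173.66]. Speed limits (degrees/s): [136.94, 136.94, 172.46, 180, 180, 180].

## Interface

Orientations are given as [roll, pitch, yaw] about the fixed x, y, z axes, in that order (R = Rz(yaw) Ry(pitch) Rx(roll)).
In Python, from plant import r gives the robot as it stands.
- The arm moves only by the tool apply_moves, never from a script. Its arguments are lists of equal length, an entry for each row: "slide": the shift along the tool's x, y, z as a fraction of full scale, a list of three; "turn": the turn, a rotation vector about the tool's x, y, z as a fraction of full scale, a list of three; "jaw": the closure, from 0 (fully open) to 1 (shut). In form: {"slide": [[dx, dy, dz], ...], "turn": [[wx, wy, wz], ...], "jaw": [jaw, ...]}. A call has 1 to 8 rows; each row shifts and turns the commanded pose from where the row before left it, along the tool's axes as they then stand; what a row does not reach is not made up. Full scale, the value 1, is 0.1 m for a shift and 1.5 rad for a turn. A row lasts 1/10 s, in which the tool goes at most 50 mm and 8.59 degrees, less where a joint would pass 70% of its speed; a pose out of reach is approached as far as the arm can. A call with a number of a shift or a turn outside -1 to 1 is refused whole. A call with a gripper value outside its range is refused whole. The fingers move at their own pace and stop on an object; "newtons" is the grip in N (left out, the last holds). Time passes only in rows, so rows that do not move let the fingers close. It gives the time, the measured TCP pose, the force and the opening at its end, in the units of the state.
- r.get_state(): the state, without advancing time (a new reading comes with each control period).
- r.capture(name): name is "scene" or "side" or "wrist"; returns a dict with "pixels" (384x512x3 uint8, blue, green, red), "depth" (384x512 float32, m along the optical axis (not along the pixel's ray), 0 where there is no reading), "fx", "fy", "cx", "cy" (pixels), "rvec" (rotation vector, rad) and "tvec" (3), from world to camera coordinates, as OpenCV has them. Camera axes: x right, y down, z forward; pixel columns grow to the right and rows downward; lengths in m; the calibration is good to about 2 mm. A picture is of the moment at which its call begins.
- r.close_job(): hands the job in, once; it reports no verdict.
The state is a dict: "time_s": time; "joints": joint angles; "qd": joint speeds; "joint_torque": joint torques, N m; "tcp_pos": TCP position; "eef_rot": TCP orientation; "contact_force": force on the tool from outside, world axes, zero at the start; "moment": the same for the moment, N m; "gripper_width": finger opening in m.
Only numpy, scipy, OpenCV 4.12 (cv2) and the standard library are available. Lean on these libraries where they do the work, as an engineer would, in place of code of your own. Each camera call takes 0.05 s, during which the arm holds its last target.

## Working session

There is one attempt and no reset: what is moved stays moved. The work goes in short steps, Python scripts to look and compute and a tool call to move; the robot and the scene stay as the last step left them, time stands still between calls to the robot, and variables do not carry over. Pictures are saved under pics/ and viewed, and the job is handed in when it is done.

Besides the shell and the picture viewer there is one more tool, called after ">>>" as name(argument=value, ...) on one line, values as JSON. apply_moves: Moves the arm, as the interface text tells. Shift numbers are shares of 0.1 m and turn numbers shares of 1.5 rad, none past 1 either way. Its arguments: {"type":"object","properties":{"slide":{"type":"array"},"turn":{"type":"array"},"jaw":{"type":"array"},"newtons":{"type":"number"}},"required":["slide","turn","jaw"]}

```bash
ls; mkdir -p pics
cat > h.py <<'E'
import numpy as np, cv2
from scipy.spatial.transform import Rotation as R
from plant import r
def cap(name,fn=None):
    c=r.capture(name)
    if fn: cv2.imwrite('pics/'+fn,c['pixels'])
    Rm,_=cv2.Rodrigues(np.array(c['rvec'],float)); t=np.array(c['tvec'],float).reshape(3)
    c['R']=Rm;c['t']=t
    return c
def cloud(c):
    d=c['depth'];v,u=np.mgrid[:d.shape[0],:d.shape[1]]
    X=np.stack([(u-c['cx'])/c['fx']*d,(v-c['cy'])/c['fy']*d,d],-1)
    W=(X-c['t'])@c['R']
    W[d==0]=np.nan
    return W
def proj(c,p):
    q=c['R']@np.array(p)+c['t'];return q[0]/q[2]*c['fx']+c['cx'],q[1]/q[2]*c['fy']+c['cy']
E
python3 - <<'E'
from h import *
for n in ['scene','side','wrist']:
    c=cap(n,n+'0.png'); np.savez('/tmp/%s0.npz'%n,**c); print(n,-c['R'].T@c['t'])
s=r.get_state();print(s)
E
```

```text
pics
scene [-0.09390653  0.8522953   0.69080025]
side [0.13460909 0.74503602 0.57506432]
wrist [ 0.21802419 -0.64293075  0.38264146]
{'time_s': 0.15, 'joints': array([-4.76091811e+01,  2.05799753e+01,  6.47013614e-01, -1.32754373e-02,
       -7.01369347e+01, -1.65070869e+01]), 'qd': array([-0.06479611, -0.05663758,  0.11730223,  0.02460173,  0.08142939,
       -0.03737755]), 'joint_torque': array([-3.67371875e-03, -5.83276892e+01,  2.93290651e+01,  7.00128660e+00,
        8.73307348e-03, -1.11539666e-04]), 'tcp_pos': array([ 0.29449039, -0.60698631,  0.23987415]), 'eef_rot': array([ 1.79929438e+02, -7.89431064e-03, -1.54120781e+02]), 'contact_force': array([ 0.03057577, -0.06371756, -0.28213145]), 'moment': array([-0.0229056 ,  0.05344195,  0.00865475]), 'gripper_width': 0.08753351382967127}
```

View pics/scene0.png

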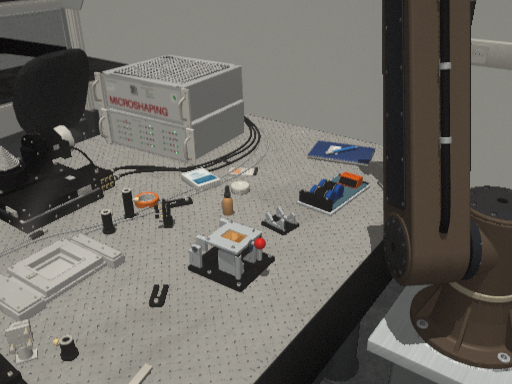

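View pics/side0.png

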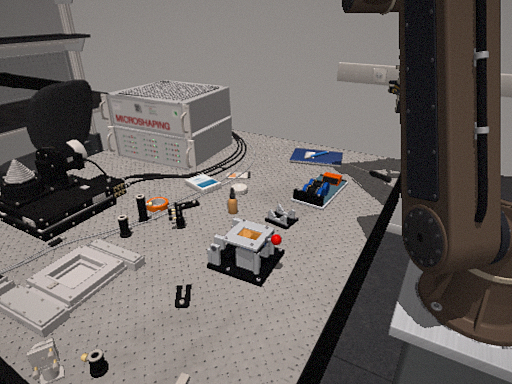

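View pics/wrist0.png

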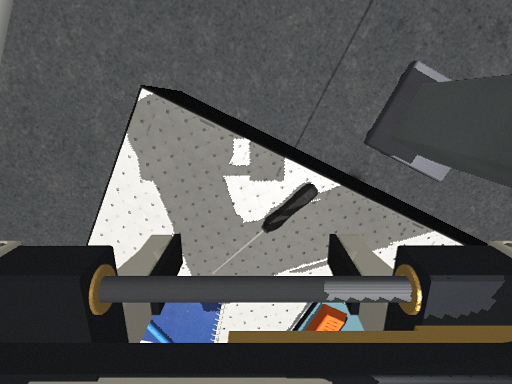

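Run:
```python
from h import *
out=[]
for n in ['scene','side']:
    c=dict(np.load('/tmp/%s0.npz'%n)); W=cloud(c)
    # topdown map x 0.2..0.9 , y -0.5..0.6 at 1.5mm
    img=np.zeros((600,800,3),np.uint8)
    m=np.isfinite(W[...,2])&(W[...,2]>-0.02)&(W[...,2]<0.25)
    P=W[m];C=c['pixels'][m]
    o=np.argsort(P[:,2]);P=P[o];C=C[o]
    u=((0.55-P[:,1])/0.0014).astype(int);v=((0.95-P[:,0])/0.0014).astype(int)
    k=(u>=0)&(u<799)&(v>=0)&(v<599)
    for du in (0,1):
        for dv in (0,1): img[v[k]+dv,u[k]+du]=C[k]
    # nicely gridded
    for i in range(0,12):
        uu=int((0.55-(0.5-0.1*i))/0.0014); 
        if uu<800: cv2.line(img,(uu,0),(uu,5),(0,255,0),1)
    cv2.imwrite('pics/td_%s.png'%n,img)
    print(n,np.nanmedian(W[(abs(W[...,0]-0.5)<0.3)&(abs(W[...,1])<0.4)&(abs(W[...,2])<0.02)][:,2]))
c=dict(np.load('/tmp/scene0.npz'));
cv2.imwrite('pics/zs.png',cv2.resize(c['pixels'][130:300,180:390],None,fx=3.5,fy=3.5,interpolation=cv2.INTER_CUBIC))
```

```text
scene 0.00012638342048066254
side 0.0005891347406467872
```

View pics/td_scene.png

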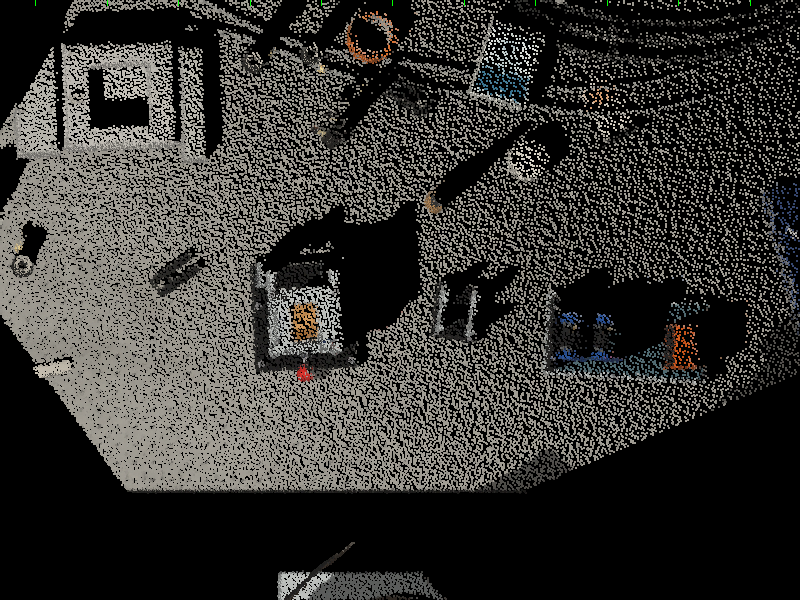

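View pics/zs.png

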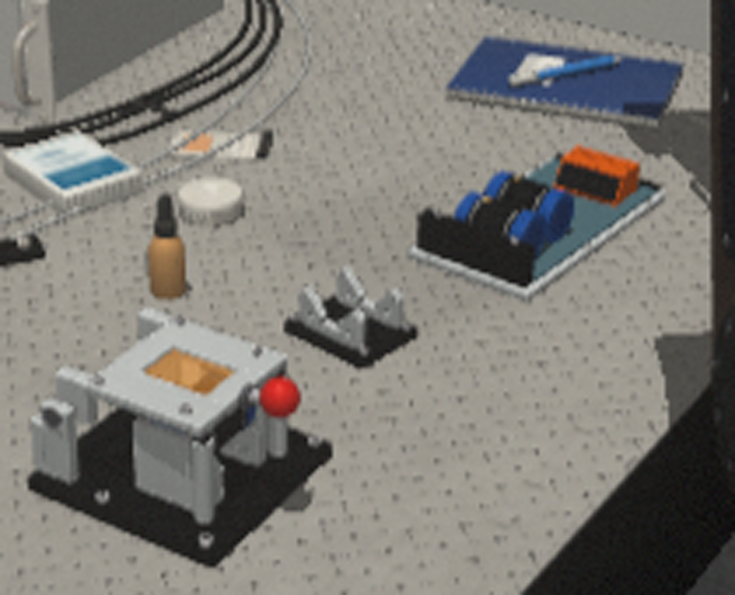

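```bash
cat >> h.py <<'E'
def T():
    s=r.get_state(); return R.from_euler('xyz',s['eef_rot'],degrees=True),np.array(s['tcp_pos']),s
def go(p,rpy=None):
    Rt,q,s=T(); d=Rt.inv().apply(np.array(p)-q)
    print('slide total',np.round(d/0.1,3),'rows>=',np.linalg.norm(d)/.05)
    if rpy is not None:
        w=(Rt.inv()*R.from_euler('xyz',rpy,degrees=True)).as_rotvec()
        print('turn total',np.round(w/1.5,3),'rows>=',np.linalg.norm(w)/.15)
E
python3 - <<'E'
from h import *
c=dict(np.load('/tmp/wrist0.npz'));Rt,q,s=T()
Rm=c['R'];C=-Rm.T@c['t']
print('cam in tool',Rt.inv().apply(C-q),'axes in tool (cols x,y,z)',Rt.inv().as_matrix()@Rm.T, c['fx'],c['cx'],c['cy'])
for n in ['scene','side']:
    c=dict(np.load('/tmp/%s0.npz'%n));W=cloud(c);px=c['pixels'].astype(int)
    m=(px[...,2]>120)&(px[...,1]<60)&(px[...,0]<60)&(W[...,2]>0.05)&(W[...,2]<.13)&(W[...,0]<.6)&(W[...,0]>.35)
    P=W[m];
    A=np.c_[2*P,np.ones(len(P))];b=(P**2).sum(1);x=np.linalg.lstsq(A,b,rcond=None)[0]
    print(n,c['fx'],len(P),'knob sphere',x[:3],np.sqrt(x[3]+x[:3]@x[:3]),P.mean(0))
    # fixed radius refine
    from scipy.optimize import least_squares
    f=least_squares(lambda p:np.linalg.norm(P-p,axis=1)-.013,P.mean(0)-[0,0,.01],loss='soft_l1',f_scale=.001);print(f.x)
E
```

```text
cam in tool [ 0.08450641  0.00121163 -0.14275428] axes in tool (cols x,y,z) [[-8.73736379e-04 -9.51919883e-01 -3.06345839e-01]
 [ 9.99998935e-01 -1.18995095e-03  8.45457952e-04]
 [-1.16934476e-03 -3.06344774e-01  9.51919908e-01]] 293.7406192150687 254.7261863015322 196.30101562027104
scene 490.65219933377585 78 knob sphere [0.42841279 0.12370911 0.09329201] 0.009521769601244137 [0.42631734 0.12670573 0.09574148]
[0.43128527 0.12031181 0.09005791]
side 355.73722107270123 75 knob sphere [0.42846538 0.12356942 0.09236014] 0.010653158177487491 [0.42679128 0.12839668 0.09641568]
[0.42907375 0.12092578 0.09033012]
```

Run:
```python
from h import *
go([.53,-.35,.32],[180,0,180])
```

```text
slide total [-3.24   1.285 -0.8  ] rows>= 7.153373704874591
turn total [ 0.001 -0.     0.301] rows>= 3.0111943882639642
```

>>> apply_moves(slide=[[-0.2,0.08,-0.1],[-0.4,0.16,-0.1],[-0.45,0.18,-0.1],[-0.45,0.18,-0.1],[-0.45,0.18,-0.1],[-0.45,0.18,-0.1],[-0.45,0.17,-0.1],[-0.4,0.16,-0.1]], turn=[[0,0,0],[0,0,0],[0,0,0],[0,0,0],[0,0,0],[0,0,0],[0,0,0],[0,0,0]], jaw=[0,0,0,0,0,0,0,0])

```text
time_s: 0.95
tcp_pos: [0.5319, -0.3473, 0.3209]
eef_rot: [180.0, -0.0, -154.1]
contact_force: [-0.3, -1.0, 0.6]
gripper_width: 0.0879
```

>>> apply_moves(slide=[[0,0,0],[0,0,0],[0,0,0],[0,0,0],[0,0,0],[0,0,0]], turn=[[0,0,0.05],[0,0,0.1],[0,0,0.1],[0,0,0.05],[0,0,0],[0,0,0]], jaw=[0,0,0,0,0,0])

```text
time_s: 1.55
tcp_pos: [0.5307, -0.3493, 0.3204]
eef_rot: [180.0, -0.0, -179.8]
contact_force: [-0.2, 0.0, -0.2]
gripper_width: 0.0876
```

Run:
```python
from h import *
c=cap('wrist','w1.png'); np.savez('/tmp/w1.npz',**c)
go([.57,-.10,.32],[180,0,180])
```

```text
slide total [-0.403  2.491  0.004] rows>= 5.047760382695638
turn total [ 0.    -0.     0.003] rows>= 0.026996760689853336
```

View pics/w1.png

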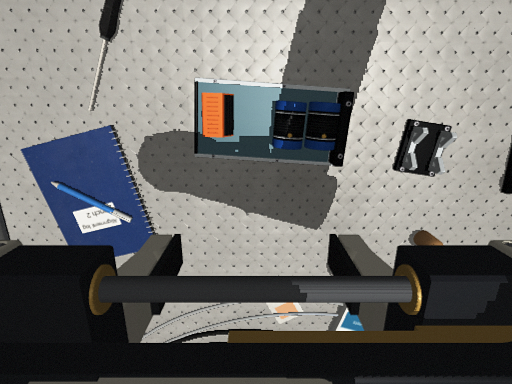

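>>> apply_moves(slide=[[0,0.25,0],[0,0.5,0],[0,0.5,0],[0,0.5,0],[0,0.5,0],[-0.1,0.5,0],[0,0.5,0],[0,0.5,0]], turn=[[0,0,0],[0,0,0],[0,0,0],[0,0,0],[0,0,0],[0,0,0],[0,0,0],[0,0,0]], jaw=[0,0,0,0,0,0,0,0])

```text
time_s: 2.4
tcp_pos: [0.5396, 0.0267, 0.3208]
eef_rot: [180.0, 0.0, -179.8]
contact_force: [0.1, -0.4, -0.4]
gripper_width: 0.0877
```

>>> apply_moves(slide=[[0,0.4,0],[0,0.1,0],[0,0,0]], turn=[[0,0,0],[0,0,0],[0,0,0]], jaw=[0,0,0])

```text
time_s: 2.7
tcp_pos: [0.5397, 0.0762, 0.3205]
eef_rot: [180.0, -0.0, -179.7]
contact_force: [0.2, -0.4, 0.2]
gripper_width: 0.0876
```

Run:
```python
from h import *
c=cap('wrist','w2.png'); np.savez('/tmp/w2.npz',**c)
print(T()[1])
cv2.imwrite('pics/w2z.png',cv2.resize(c['pixels'][40:240,120:380],None,fx=3,fy=3,interpolation=cv2.INTER_CUBIC))
c=dict(np.load('/tmp/w1.npz'))
cv2.imwrite('pics/w1z.png',cv2.resize(c['pixels'][60:190,180:470],None,fx=2.75,fy=2.75,interpolation=cv2.INTER_CUBIC))
```

```text
[0.53969042 0.0750815  0.32050435]
```

View pics/w2z.png

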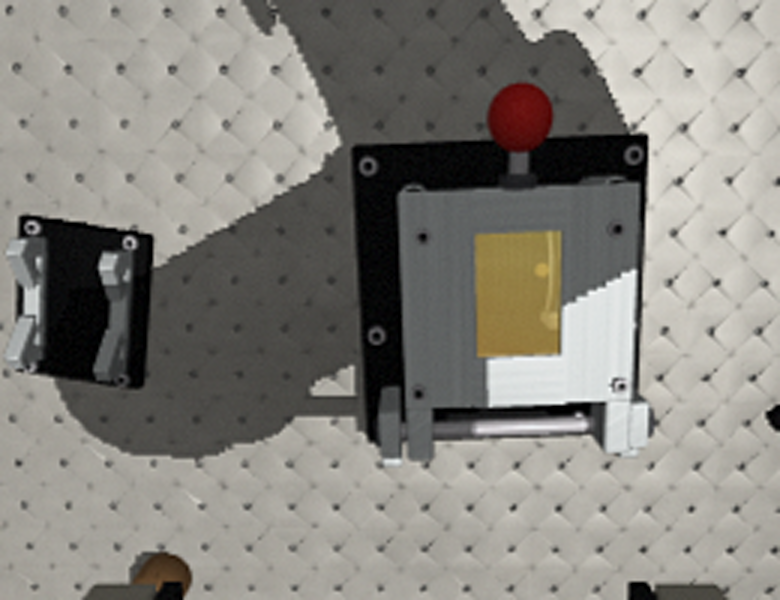

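View pics/w1z.png

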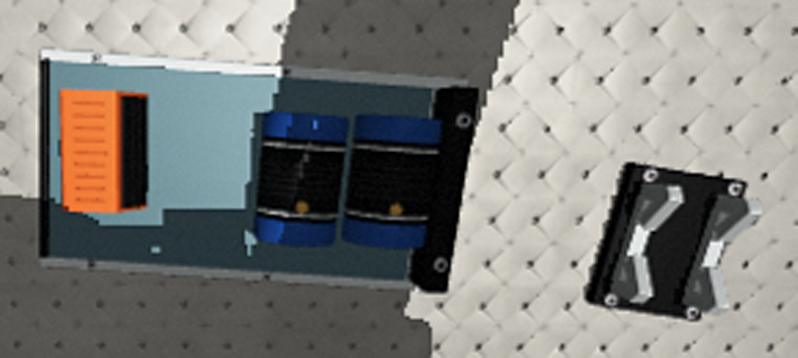

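```bash
cat >> h.py <<'E'
def ray(c,u,v,z):
    d=c['R'].T@np.array([(u-c['cx'])/c['fx'],(v-c['cy'])/c['fy'],1]);o=-c['R'].T@c['t']
    return o+d*(z-o[2])/d[2]
E
python3 - <<'E'
from h import *
np.set_printoptions(precision=4,suppress=True)
c2=dict(np.load('/tmp/w2.npz'));c1=dict(np.load('/tmp/w1.npz'))
f2=lambda u,v,z:ray(c2,120+(u+.5)/3-.5,40+(v+.5)/3-.5,z)
f1=lambda u,v,z:ray(c1,180+(u+.5)/2.75-.5,60+(v+.5)/2.75-.5,z)
ang=lambda a:np.degrees(np.arctan2(a[1],a[0]))
A,B=f2(352,147,.012),f2(648,135,.012)
print('jig front',A,B,np.linalg.norm(B-A),ang(B-A)-90)
y=ang(B-A)-90;e=np.array([np.cos(np.radians(y)),np.sin(np.radians(y))])
print('centre',(A+B)[:2]/2+e*.075)
V=[f2(*p,.010) for p in [(22,215),(152,235),(143,388),(15,372)]]
V1=[f1(*p,.010) for p in [(626,162),(747,182),(700,321),(586,302)]]
for V in (V,V1):
    print('V ctr',np.mean(V,0),[np.linalg.norm(V[i]-V[(i+1)%4]) for i in range(4)],[ang(V[1]-V[0]),ang(V[2]-V[3]),ang(V[3]-V[0])+90,ang(V[2]-V[1])+90])
K=f2(520,117,.090);print('knob',K)
# board corners z~0.01
Bc=[f1(*p,.010) for p in [(40,50),(440,82),(410,290),(40,258)]]
print('board',[b for b in Bc])
E
```

```text
jig front [0.4366 0.051  0.012 ] [0.4305 0.193  0.012 ] 0.14214210723744847 2.4593002031437834
centre [0.5085 0.1252]
V ctr [ 0.5127 -0.0872  0.01  ] [np.float64(0.0641258158391935), np.float64(0.07850915032067864), np.float64(0.06652710447698533), np.float64(0.0799571709177087)] [np.float64(81.69776959838018), np.float64(82.91868315774435), np.float64(80.11022521592992), np.float64(81.82258346690054)]
V ctr [ 0.5128 -0.0918  0.01  ] [np.float64(0.06878443294286274), np.float64(0.07901554043830675), np.float64(0.06834952882942183), np.float64(0.07834944451940426)] [np.float64(81.3241993819334), np.float64(80.75974086074488), np.float64(82.42422018099325), np.float64(82.09714058540953)]
knob [0.4283 0.1218 0.09  ]
board [array([ 0.4131, -0.4355,  0.01  ]), array([ 0.4281, -0.2254,  0.01  ]), array([ 0.5396, -0.2322,  0.01  ]), array([ 0.522, -0.442,  0.01 ])]
```

Run:
```python
from h import *
go([.430,.1217,.16],[180,0,-177.5])
```

```text
slide total [1.095 0.471 1.605] rows>= 3.9983456385222773
turn total [-0.    -0.    -0.026] rows>= 0.2619177003393184
```

>>> apply_moves(slide=[[0.1,0.04,0.15],[0.2,0.1,0.3],[0.25,0.1,0.35],[0.25,0.1,0.35],[0.2,0.09,0.3],[0.095,0.04,0.155],[0,0,0]], turn=[[0,0,0],[0,0,0],[0,0,0],[0,0,0],[0,0,-0.026],[0,0,0],[0,0,0]], jaw=[0,0,0,0,0,0,0])

```text
time_s: 3.45
tcp_pos: [0.4281, 0.1194, 0.1584]
eef_rot: [-179.9, -0.2, -177.7]
contact_force: [0.3, -1.3, 1.1]
gripper_width: 0.0879
```

Run:
```python
from h import *
c=cap('wrist','w3.png');c=cap('scene','s3.png');go([.430,.1217,.088],[180,0,-177.5])
```

```text
slide total [0.009 0.011 0.728] rows>= 1.4565719966740138
turn total [-0.     0.001 -0.002] rows>= 0.019852371837799723
```

View pics/w3.png

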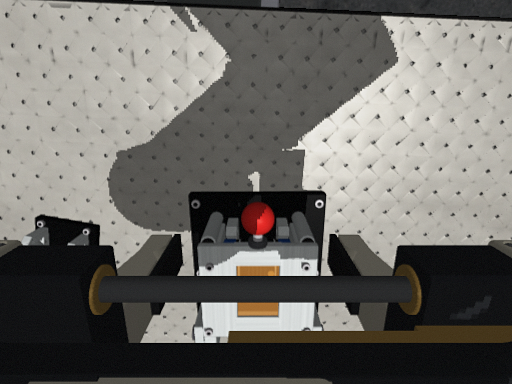

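Run:
```python
from h import *
c=cap('wrist');px=c['pixels'].astype(int)
m=(px[...,2]>90)&(px[...,1]<50)&(px[...,0]<50);v,u=np.nonzero(m);print(u.mean(),v.mean(),len(u),np.ptp(u),np.ptp(v))
print(ray(c,u.mean(),v.mean(),.09));go([.430,.1217,.088])
```

```text
256.45698166431595 213.59097320169252 709 30 29
[0.42873916 0.12260659 0.09      ]
slide total [0.014 0.008 0.732] rows>= 1.4636316280418833
```

>>> apply_moves(slide=[[0,0.01,0.25],[0,0,0.3],[0,0,0.18],[0,0,0],[0,0,0],[0,0,0],[0,0,0],[0,0,0]], turn=[[0,0,0],[0,0,0],[0,0,0],[0,0,0],[0,0,0],[0,0,0],[0,0,0],[0,0,0]], jaw=[0,0,0,0.5,1,1,1,1], newtons=15)

```text
time_s: 4.4
tcp_pos: [0.4305, 0.1225, 0.0879]
eef_rot: [179.9, 0.1, -177.7]
contact_force: [-0.0, 0.5, -0.5]
gripper_width: 0.0532
```

Run:
```python
from h import *
cap('wrist','w4.png')
_,q,s=T();print(q,s['contact_force'],s['gripper_width'])
th=np.arange(0,1.81,.1);a=np.radians(168.2)-th
K=np.c_[.137*np.cos(a),.137*np.sin(a)];K-=K[0]
for t,k in zip(th,np.diff(K,axis=0)): print(round(t+.1,1),np.round(k/.1,3))
```

```text
[0.43036898 0.12243611 0.08775629] [-0.83486668  0.57921203  0.12810083] 0.04941635838175583
0.1 [0.035 0.132]
0.2 [0.048 0.128]
0.3 [0.06  0.123]
0.4 [0.072 0.116]
0.5 [0.084 0.109]
0.6 [0.094 0.1  ]
0.7 [0.103 0.09 ]
0.8 [0.112 0.079]
0.9 [0.119 0.067]
1.0 [0.125 0.055]
1.1 [0.13  0.042]
1.2 [0.134 0.029]
1.3 [0.136 0.016]
1.4 [0.137 0.002]
1.5 [ 0.136 -0.012]
1.6 [ 0.135 -0.025]
1.7 [ 0.131 -0.039]
1.8 [ 0.127 -0.051]
```

View pics/w4.png

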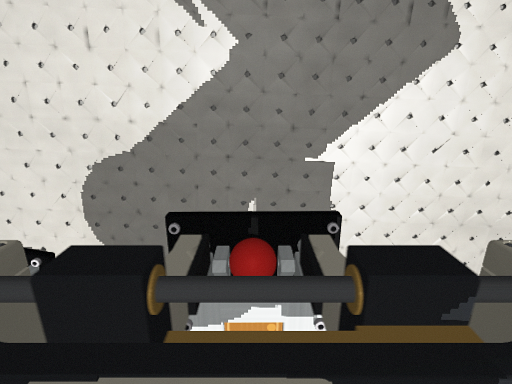

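>>> apply_moves(slide=[[0,0,0],[0,0,0],[0,0,0],[0,0,0],[0,0,0]], turn=[[0,0,0],[0,0,0],[0,0,0],[0,0,0],[0,0,0]], jaw=[1,1,1,1,1])

```text
time_s: 4.95
tcp_pos: [0.43, 0.1214, 0.0871]
eef_rot: [-179.9, -0.0, -177.6]
contact_force: [1.7, -5.0, 1.9]
gripper_width: 0.025
```

>>> apply_moves(slide=[[-0.015,0,-0.066],[-0.02,0,-0.066],[-0.024,0,-0.064],[-0.024,0,-0.064],[-0.06,0,-0.123],[-0.072,0,-0.116],[-0.084,0,-0.109],[-0.094,0,-0.1]], turn=[[0,0,0],[0,0,0],[0,0,0],[0,0,0],[0,0,0],[0,0,0],[0,0,0],[0,0,0]], jaw=[1,1,1,1,1,1,1,1])

```text
time_s: 5.75
tcp_pos: [0.4688, 0.1231, 0.1582]
eef_rot: [-180.0, -0.1, -177.7]
contact_force: [1.9, -3.1, -4.5]
gripper_width: 0.0247
```

Run:
```python
from h import *
cap('scene','s5.png')
_,q,s=T();print(q,s['contact_force'],s['gripper_width'])
```

```text
[0.4706223  0.12325128 0.15981161] [-1.46103298 -6.5368234   5.68096596] 0.02483348361845415
```

View pics/s5.png

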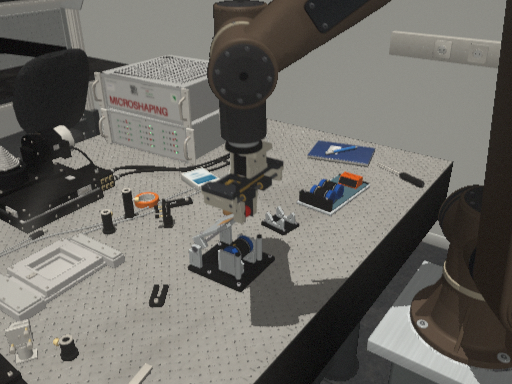

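>>> apply_moves(slide=[[-0.103,0,-0.09],[-0.112,0,-0.079],[-0.119,0,-0.067],[-0.125,0,-0.055],[-0.13,0,-0.042],[-0.134,0,-0.029],[-0.136,0,-0.016],[-0.137,0,-0.002]], turn=[[0,0,0],[0,0,0],[0,0,0],[0,0,0],[0,0,0],[0,0,0],[0,0,0],[0,0,0]], jaw=[1,1,1,1,1,1,1,1])

```text
time_s: 6.6
tcp_pos: [0.5695, 0.1276, 0.1964]
eef_rot: [-180.0, 0.0, -177.7]
contact_force: [-0.0, -3.6, -0.7]
gripper_width: 0.0249
```

>>> apply_moves(slide=[[-0.136,0,0.012],[-0.135,0,0.025],[-0.131,0,0.039],[-0.065,0,0.023],[-0.063,0,0.026],[0,0,0]], turn=[[0,0,0],[0,0,0],[0,0,0],[0,0,0],[0,0,0],[0,0,0]], jaw=[1,1,1,1,1,1])

```text
time_s: 7.2
tcp_pos: [0.6231, 0.1301, 0.183]
eef_rot: [-180.0, 0.0, -177.7]
contact_force: [2.2, -3.3, 3.6]
gripper_width: 0.0251
```

Run:
```python
from h import *
c=cap('side','s6.png');cv2.imwrite('pics/s6z.png',cv2.resize(c['pixels'][100:300,150:350],None,fx=3,fy=3))
_,q,s=T();print(q,s['contact_force'],s['gripper_width'])
```

```text
[0.62262801 0.13003305 0.18320335] [ 3.46458579 -3.19865131  3.55523384] 0.02463850210451744
```

View pics/s6z.png

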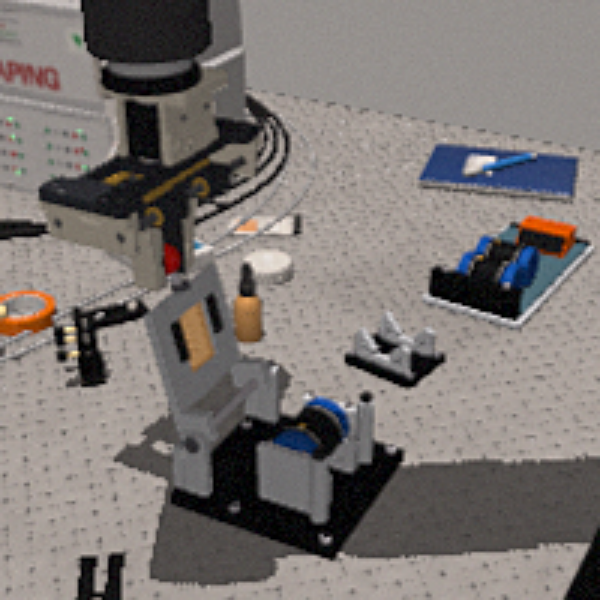

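>>> apply_moves(slide=[[0,0,0],[0,0,0],[0,0,0],[0,0,-0.2],[0,0,-0.4],[0.1,0,-0.4],[0.3,0,-0.3],[0.3,0,0]], turn=[[0,0,0],[0,0,0],[0,0,0],[0,0,0],[0,0,0],[0,0,0],[0,0,0],[0,0,0]], jaw=[0,0,0,0,0,0,0,0])

```text
time_s: 8.05
tcp_pos: [0.5527, 0.1279, 0.3177]
eef_rot: [179.9, 0.4, -177.7]
contact_force: [0.2, 0.1, -0.3]
gripper_width: 0.0827
```

Run:
```python
from h import *
c=cap('side','s7.png');cv2.imwrite('pics/s7z.png',cv2.resize(c['pixels'][150:300,150:350],None,fx=3,fy=3))
c=cap('wrist','w7.png');np.savez('/tmp/w7.npz',**c)
_,q,s=T();print(q,s['contact_force'],s['gripper_width'])
```

```text
[0.54924239 0.1273686  0.31543859] [-0.73094739 -0.02992942 -0.07990802] 0.08639676657506523
```

View pics/s7z.png

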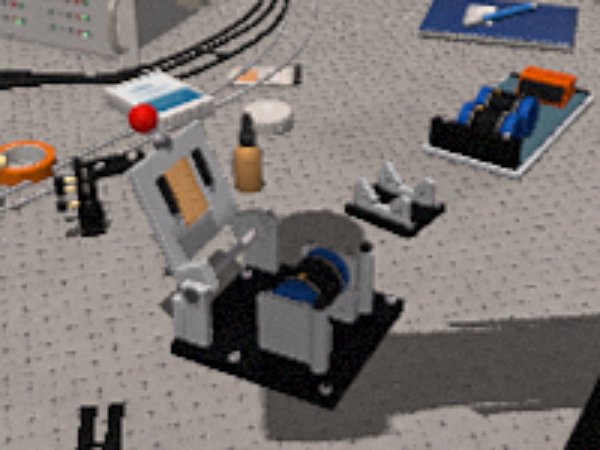

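View pics/w7.png

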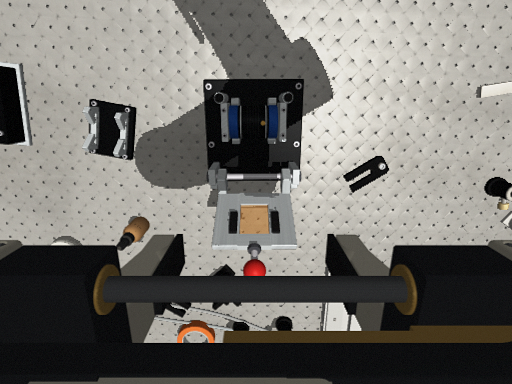

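Run:
```python
from h import *
c=dict(np.load('/tmp/w7.npz'))
cv2.imwrite('pics/w7z.png',cv2.resize(c['pixels'][65:205,75:315],None,fx=3.3,fy=3.3,interpolation=cv2.INTER_CUBIC))
```

```text
(no output)
```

View pics/w7z.png

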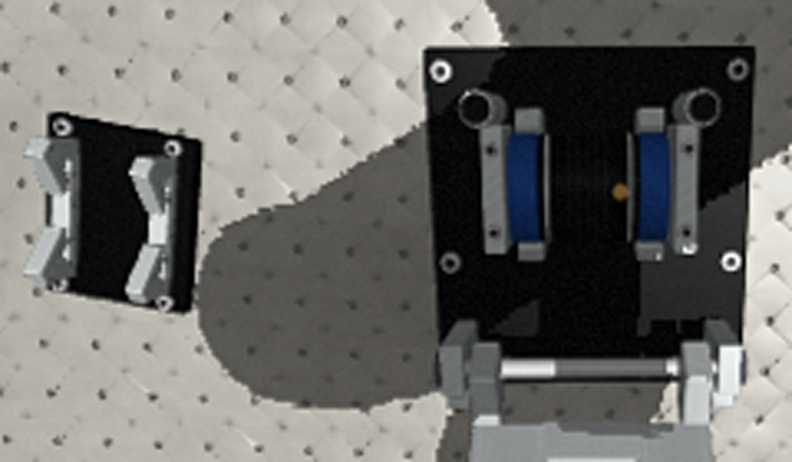

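Run:
```python
from h import *
np.set_printoptions(precision=4,suppress=True)
c=dict(np.load('/tmp/w7.npz'))
f=lambda u,v,z:ray(c,75+(u+.5)/3.3-.5,65+(v+.5)/3.3-.5,z)
ang=lambda a:np.degrees(np.arctan2(a[1],a[0]))
A,B=f(423,47,.012),f(756,46,.012);y=ang(B-A)-90;e=np.array([np.cos(np.radians(y)),np.sin(np.radians(y))])
print(A,B,np.linalg.norm(B-A),y,'jig ctr',(A+B)[:2]/2+.075*e,'barrel pred',(A+B)[:2]/2+.060*e)
p=[f(507,131,.05),f(507,240,.05),f(671,131,.05),f(671,240,.05)]
print(np.array(p),'barrel meas',np.mean(p,0),ang(p[2]-p[0])-90,ang(p[3]-p[1])-90)
V=[f(*q,.010) for q in [(48,114),(202,141),(190,312),(47,290)]]
print('V',np.mean(V,0),[np.linalg.norm(V[i]-V[(i+1)%4]) for i in range(4)],[ang(V[1]-V[0]),ang(V[2]-V[3]),ang(V[3]-V[0])+90,ang(V[2]-V[1])+90])
W=cloud(c)
m=(W[...,2]>.06)&(W[...,2]<.08)&(abs(W[...,0]-.495)<.04)&(abs(W[...,1]-.124)<.05)
print(m.sum(), np.nanpercentile(W[m],[1,50,99],axis=0))
```

```text
[0.4359 0.0513 0.012 ] [0.4297 0.194  0.012 ] 0.14286190790407985 2.455911761899003 jig ctr [0.5077 0.1258] barrel pred [0.4928 0.1252]
[[0.4683 0.0907 0.05  ]
 [0.5116 0.0913 0.05  ]
 [0.4657 0.1567 0.05  ]
 [0.5089 0.1595 0.05  ]] barrel meas [0.4886 0.1245 0.05  ] 2.2770163289770977 2.251291615592052
V [ 0.5128 -0.0863  0.01  ] [np.float64(0.06700963752382402), np.float64(0.07791914481054331), np.float64(0.06564111678622873), np.float64(0.0786728686520845)] [np.float64(82.53135337867029), np.float64(83.20907726133328), np.float64(82.09451720497977), np.float64(81.08045875493988)]
2109 [[0.4563 0.0777 0.0603]
 [0.4868 0.1236 0.067 ]
 [0.5122 0.1679 0.0776]]
```

```bash
cat >> h.py <<'E'
def ori(psi,tilt=0,axis_yaw=0):
    a=np.radians(axis_yaw);ax=np.array([-np.sin(a),np.cos(a),0])
    return (R.from_rotvec(-np.radians(tilt)*ax)*R.from_euler('xyz',[180,0,psi],degrees=True)).as_euler('xyz',degrees=True)
E
python3 - <<'E'
from h import *
o=ori(-87.6,6,2.4);print(o)
go([.4905,.125,.20],o)
E
```

```text
[-174.     0.   -87.6]
slide total [ 0.591 -0.002  1.153] rows>= 2.5909339953751855
turn total [ 0.055 -0.052 -1.046] rows>= 10.491283070514456
```

>>> apply_moves(slide=[[0.1,0,0.1],[0.2,0,0.2],[0.2,0,0.2],[0,0,0],[0,0,0],[0,0,0],[0,0,0],[0,0,0]], turn=[[0,0,0],[0,0,0],[0,0,-0.05],[0,0,-0.1],[0,0,-0.1],[0,0,-0.1],[0,0,-0.1],[0,0,-0.1]], jaw=[0,0,0,0,0,0,0,0])

```text
time_s: 8.95
tcp_pos: [0.5016, 0.1253, 0.2629]
eef_rot: [180.0, -0.0, -130.0]
contact_force: [-0.0, 0.4, -0.6]
gripper_width: 0.0877
```

>>> apply_moves(slide=[[0,0,0.2],[0,0,0.2],[0,0,0.15],[0,0,0],[0,0,0],[0,0,0]], turn=[[0,0,-0.1],[0,0,-0.1],[0,0,-0.1],[0,0,-0.1],[0,0,-0.09],[0.07,0,0]], jaw=[0,0,0,0,0,0])

```text
time_s: 9.55
tcp_pos: [0.504, 0.1261, 0.2075]
eef_rot: [-174.0, -0.1, -87.9]
contact_force: [-1.3, -2.1, 0.4]
gripper_width: 0.0877
```

Run:
```python
from h import *
c=cap('wrist','w8.png');np.savez('/tmp/w8.npz',**c)
o=ori(-87.6,6,2.4);go([.4905,.125,.11],o);go([.4905,.125,.046],o);print(r.get_state()['joints'],T()[1])
```

```text
slide total [-0.015  0.198  0.946] rows>= 1.9334278704052528
turn total [-0.003 -0.001 -0.008] rows>= 0.08710762724225458
slide total [-0.016  0.268  1.582] rows>= 3.2097370170833526
turn total [-0.003 -0.001 -0.008] rows>= 0.08710762724225458
[ 38.61287239   3.23749865 -28.64219143   4.74062974 -53.18994106
 -39.57801574] [0.49987054 0.12377468 0.20620837]
```

View pics/w8.png

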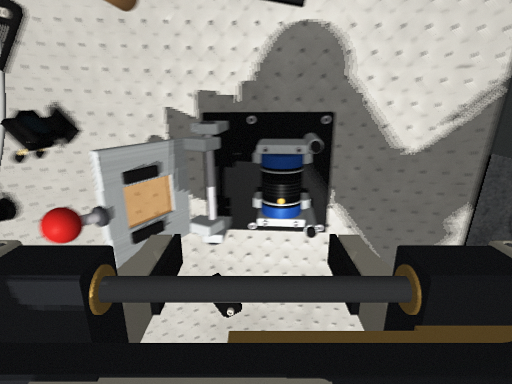

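>>> apply_moves(slide=[[-0.01,0.1,0.2],[0,0.1,0.4],[0,0,0.3],[0,0,0]], turn=[[0,0,-0.008],[0,0,0],[0,0,0],[0,0,0]], jaw=[0,0,0,0])

```text
time_s: 10.0
tcp_pos: [0.4888, 0.1242, 0.1132]
eef_rot: [-174.4, -0.3, -87.6]
contact_force: [0.9, -0.1, -0.5]
gripper_width: 0.0878
```

Run:
```python
from h import *
c=cap('wrist','w9.png');np.savez('/tmp/w9.npz',**c)
o=ori(-87.6,6,2.4);go([.4905,.125,.046],o);print(T()[1])
cv2.imwrite('pics/s9z.png',cv2.resize(cap('side')['pixels'][120:300,150:350],None,fx=3,fy=3))
```

```text
slide total [-0.003  0.068  0.691] rows>= 1.3890689814010466
turn total [ 0.002 -0.003  0.   ] rows>= 0.034072813651568466
[0.49028037 0.12496754 0.11545309]
```

View pics/w9.png

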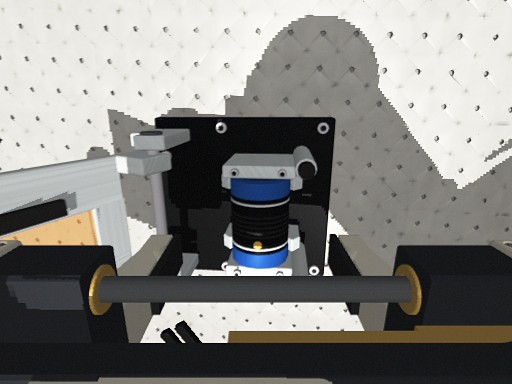

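View pics/s9z.png

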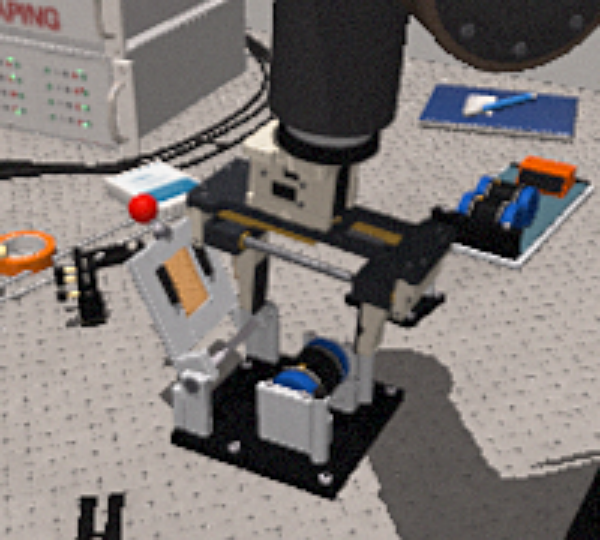

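>>> apply_moves(slide=[[0,0.01,0],[0,0,0.05],[0,0.02,0.16],[0,0.02,0.2],[0,0.01,0.2],[0,0.01,0.08],[0,0,0],[0,0,0]], turn=[[0,0,0],[0,0,0],[0,0,0],[0,0,0],[0,0,0],[0,0,0],[0,0,0],[0,0,0]], jaw=[0.25,0.25,0.25,0.25,0.25,0.25,0.25,0.25])

```text
time_s: 10.9
tcp_pos: [0.4921, 0.1259, 0.0482]
eef_rot: [-173.9, -0.1, -87.6]
contact_force: [0.7, 1.0, 0.6]
gripper_width: 0.0659
```

Run:
```python
from h import *
o=ori(-87.6,6,2.4);go([.4905,.125,.046],o);_,q,s=T();print(q,s['contact_force'],s['gripper_width'])
cap('wrist','w10.png')
```

```text
slide total [0.008 0.019 0.02 ] rows>= 0.05682634519252234
turn total [-0.001 -0.001  0.   ] rows>= 0.009425657726971468
[0.49211584 0.12587644 0.04816656] [0.6561507  0.97684797 0.6412882 ] 0.06585787158011877
```

View pics/w10.png

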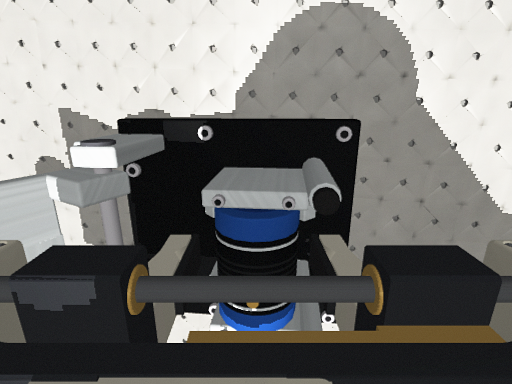

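>>> apply_moves(slide=[[0,0,0.02],[0,0,0],[0,0,0],[0,0,0],[0,0,0],[0,0,0]], turn=[[0,0,0],[0,0,0],[0,0,0],[0,0,0],[0,0,0],[0,0,0]], jaw=[0.4,0.55,0.8,0.8,0.8,0.8], newtons=25)

```text
time_s: 11.55
tcp_pos: [0.4915, 0.1256, 0.0456]
eef_rot: [-174.0, -0.1, -87.6]
contact_force: [-5.7, 1.2, 5.4]
gripper_width: 0.0426
```

Run:
```python
from h import *
_,q,s=T();print(q,s['contact_force'],s['gripper_width'])
go([q[0]-.003,q[1],.17],ori(-87.6,0))
```

```text
[0.49154994 0.12558207 0.04559314] [-5.71593189  1.18459887  5.40518062] 0.04256787996324345
slide total [ 0.   -0.1  -1.24] rows>= 2.4888605698883715
turn total [-0.07  -0.001  0.   ] rows>= 0.698305396781103
```

>>> apply_moves(slide=[[0,-0.005,-0.05],[0,-0.015,-0.15],[0,-0.02,-0.25],[0,-0.02,-0.3],[0,-0.02,-0.3],[0,0,-0.2],[0,0,0],[0,0,0]], turn=[[0,0,0],[0,0,0],[0,0,0],[0,0,0],[0,0,0],[0,0,0],[-0.035,0,0],[-0.035,0,0]], jaw=[0.8,0.8,0.8,0.8,0.8,0.8,0.8,0.8])

```text
time_s: 12.35
tcp_pos: [0.4865, 0.1258, 0.172]
eef_rot: [180.0, 0.0, -87.5]
contact_force: [-0.1, 0.4, -2.2]
gripper_width: 0.0427
```

Run:
```python
from h import *
np.set_printoptions(precision=4,suppress=True)
c=cap('wrist','w11.png');np.savez('/tmp/w11.npz',**c)
cv2.imwrite('pics/s11.png',cv2.resize(cap('side')['pixels'][80:300,150:400],None,fx=2.5,fy=2.5))
_,q,s=T();print(q,s['contact_force'],s['gripper_width'])
```

```text
[0.4878 0.1259 0.1709] [-0.3775  0.3403 -2.0901] 0.041983614775093984
```

View pics/w11.png

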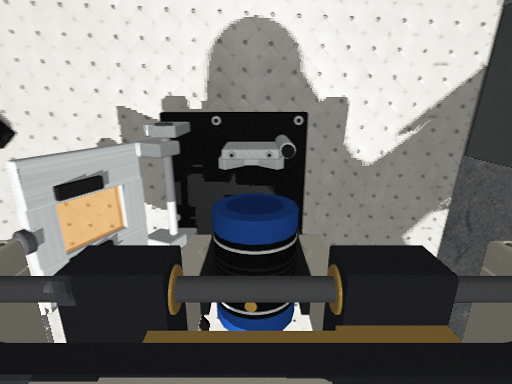

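View pics/s11.png

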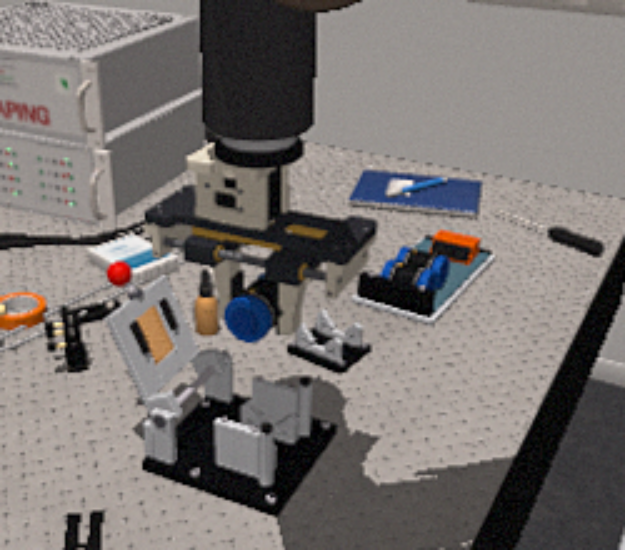

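>>> apply_moves(slide=[[0.2,-0.05,0],[0.4,-0.1,0],[0.3,-0.05,0],[0.1,0,0],[0,0,0],[0,0,0]], turn=[[0,0,0],[0,0,0],[0,0,0.06],[0,0,0.062],[0,0,0],[0,0,0]], jaw=[0.8,0.8,0.8,0.8,0.8,0.8])

```text
time_s: 13.05
tcp_pos: [0.5097, 0.0262, 0.1705]
eef_rot: [-180.0, -0.1, -98.0]
contact_force: [-0.4, -0.1, -2.2]
gripper_width: 0.0424
```

Run:
```python
from h import *
np.set_printoptions(precision=4,suppress=True)
c=cap('wrist');np.savez('/tmp/w12.npz',**c)
_,q,s=T();print(q,s['eef_rot'],s['gripper_width'])
u,v=proj(c,[.513,-.089,.03]);print(u,v);u=int(u);v=int(v)
x0=max(0,u-90);y0=max(0,v-90);print(x0,y0)
cv2.imwrite('pics/w12.png',cv2.resize(c['pixels'][y0:y0+180,x0:x0+180],None,fx=3.3,fy=3.3,interpolation=cv2.INTER_CUBIC))
```

```text
[0.5098 0.0267 0.1706] [-179.9685   -0.0748  -97.9721] 0.04265103097149192
231.08990103152837 65.53200118152009
141 0
```

View pics/w12.png

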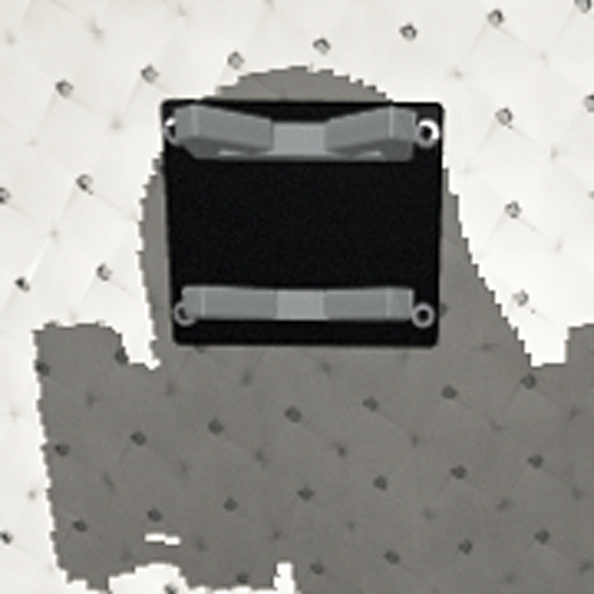

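Run:
```python
from h import *
np.set_printoptions(precision=4,suppress=True)
c=dict(np.load('/tmp/w12.npz'));f=lambda u,v,z:ray(c,141+(u+.5)/3.3-.5,(v+.5)/3.3-.5,z)
ang=lambda a:np.degrees(np.arctan2(a[1],a[0]))
for P in ([(163,102),(443,102),(440,345),(176,345)],[(173,131),(427,131),(422,315),(184,314)]):
    V=np.array([f(*p,.01) for p in P]);print(V.mean(0),[np.linalg.norm(V[i]-V[(i+1)%4]) for i in range(4)],[ang(V[0]-V[1]),ang(V[3]-V[2]),ang(V[3]-V[0]),ang(V[2]-V[1])])
# plates bottom of V at (300,138) & (301,305)
print(f(301,303,.03),f(300,140,.03))
```

```text
[ 0.5126 -0.0883  0.01  ] [np.float64(0.07796529673911748), np.float64(0.0645700296370473), np.float64(0.07888946292360362), np.float64(0.0645654815215422)] [np.float64(-8.058443271501988), np.float64(-8.061809739311204), np.float64(81.52610456623127), np.float64(82.3461933318274)]
[ 0.5136 -0.0892  0.01  ] [np.float64(0.07130579576554034), np.float64(0.04885592931262443), np.float64(0.07046666232820678), np.float64(0.04856794408235041)] [np.float64(-8.058820707246726), np.float64(-8.28901066825419), np.float64(82.10139469728023), np.float64(81.11566104730423)]
[ 0.5159 -0.0675  0.03  ] [ 0.5095 -0.1074  0.03  ]
```

Run:
```python
from h import *
go([.513,-.0885,.09],ori(-98.2));go([.513,-.0885,.0445],ori(-98.2))
```

```text
slide total [ 1.135 -0.191  0.808] rows>= 2.812390708140359
turn total [-0.    -0.001  0.003] rows>= 0.02815614407153403
slide total [ 1.134 -0.191  1.263] rows>= 3.416439688443446
turn total [-0.    -0.001  0.003] rows>= 0.02815614407153403
```

>>> apply_moves(slide=[[0.2,-0.04,0.1],[0.4,-0.07,0.2],[0.4,-0.07,0.2],[0.134,-0.011,0.2],[0,0,0.1],[0,0,0],[0,0,0]], turn=[[0,0,0.003],[0,0,0],[0,0,0],[0,0,0],[0,0,0],[0,0,0],[0,0,0]], jaw=[0.8,0.8,0.8,0.8,0.8,0.8,0.8])

```text
time_s: 13.8
tcp_pos: [0.5132, -0.0876, 0.0914]
eef_rot: [-179.9, -0.1, -98.2]
contact_force: [0.2, 0.4, -0.7]
gripper_width: 0.0426
```

Run:
```python
from h import *
c=cap('wrist','w13.png');go([.513,-.0885,.0445],ori(-98.2));_,q,s=T();print(q,s['contact_force'],s['gripper_width'])
```

```text
slide total [0.01  0.004 0.472] rows>= 0.9449793203744083
turn total [-0.001 -0.001 -0.   ] rows>= 0.013599636436049662
[ 0.51344902 -0.08751577  0.09173658] [-0.18129163  0.31667942 -2.236752  ] 0.04248276699657518
```

View pics/w13.png

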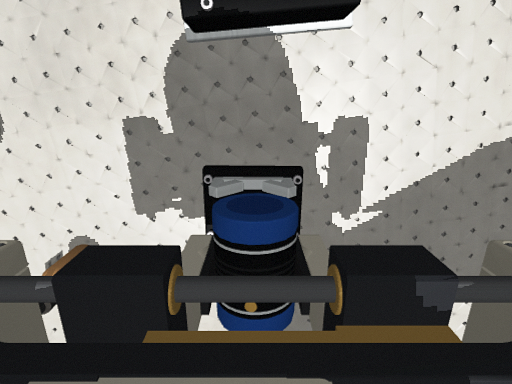

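>>> apply_moves(slide=[[0.01,0,0.1],[0,0,0.15],[0,0,0.12],[0,0,0.05],[0,0,0.03],[0,0,0.015],[0,0,0],[0,0,0]], turn=[[0,0,0],[0,0,0],[0,0,0],[0,0,0],[0,0,0],[0,0,0],[0,0,0],[0,0,0]], jaw=[0.8,0.8,0.8,0.8,0.8,0.8,0.8,0.8])

```text
time_s: 14.65
tcp_pos: [0.5136, -0.0895, 0.045]
eef_rot: [-179.9, -0.0, -98.3]
contact_force: [3.3, -0.4, -0.4]
gripper_width: 0.0423
```

Run:
```python
from h import *
go([.513,-.0885,.0445],ori(-98.2));_,q,s=T();print(q,s['contact_force'],s['gripper_width'])
c=cap('side');cv2.imwrite('pics/s14.png',cv2.resize(c['pixels'][130:250,180:380],None,fx=3.5,fy=3.5))
```

```text
slide total [-0.009  0.007  0.005] rows>= 0.025369449479901725
turn total [-0.002 -0.    -0.002] rows>= 0.02351984868031855
[ 0.51359478 -0.08951387  0.0449768 ] [ 3.25845416 -0.43278398 -0.40136866] 0.04229533313859613
```

View pics/s14.png

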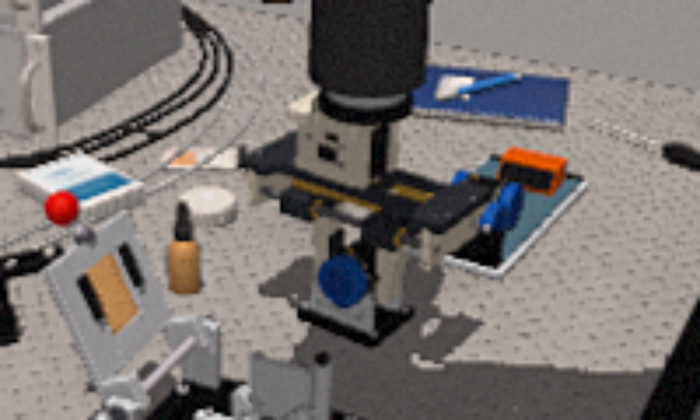

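>>> apply_moves(slide=[[0,0,0.01],[0,0,0.005],[0,0,0]], turn=[[0,0,0],[0,0,0],[0,0,0]], jaw=[0.8,0.8,0.8])

```text
time_s: 15.0
tcp_pos: [0.5142, -0.0896, 0.0442]
eef_rot: [-179.8, -0.0, -98.3]
contact_force: [2.4, -1.3, 8.0]
gripper_width: 0.0421
```

>>> apply_moves(slide=[[0,0,0],[0,0,0],[0,0,0],[0,0,0],[0,0,-0.2],[0,0,-0.4],[0,0,-0.4],[0,0,-0.2]], turn=[[0,0,0],[0,0,0],[0,0,0],[0,0,0],[0,0,0],[0,0,0],[0,0,0],[0,0,0]], jaw=[0.45,0.3,0.2,0.1,0.1,0,0,0])

```text
time_s: 15.8
tcp_pos: [0.5132, -0.0895, 0.166]
eef_rot: [-179.8, -0.0, -98.3]
contact_force: [0.7, -0.9, -0.2]
gripper_width: 0.0875
```

Run:
```python
from h import *
c=cap('wrist','w15.png');np.savez('/tmp/w15.npz',**c)
print(T()[1],r.get_state()['joints']);go([.513,-.0885,.16],[180,0,171.8])
```

```text
[ 0.51439551 -0.08954691  0.16818396] [ 11.78171074   9.49189748 -24.683671     0.17046278 -55.47835086
 -20.172066  ]
slide total [-0.008  0.016  0.082] rows>= 0.1673566455332188
turn total [-0.004  0.003  1.046] rows>= 10.46108871937465
```

View pics/w15.png

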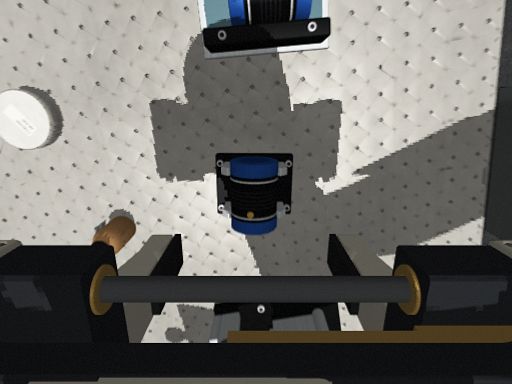

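>>> apply_moves(slide=[[0,0,0],[0,0,0],[0,0,0],[0,0,0],[0,0,0],[0,0,0],[0,0,0],[0,0,0]], turn=[[0,0,0.06],[0,0,0.1],[0,0,0.1],[0,0,0.1],[0,0,0.1],[0,0,0.1],[0,0,0.1],[0,0,0.1]], jaw=[0,0,0,0,0,0,0,0])

```text
time_s: 16.65
tcp_pos: [0.5117, -0.0896, 0.1622]
eef_rot: [-180.0, -0.1, -164.0]
contact_force: [0.5, 0.0, -0.1]
gripper_width: 0.0879
```

>>> apply_moves(slide=[[0,0,0],[0,0,0],[0,0,0],[0,0,0],[0,0,0],[0,0,0]], turn=[[0,0,0.1],[0,0,0.1],[0,0,0.06],[0,0,0.026],[0,0,0],[0,0,0]], jaw=[0,0,0,0,0,0])

```text
time_s: 17.25
tcp_pos: [0.512, -0.0895, 0.1624]
eef_rot: [-179.9, -0.0, 171.8]
contact_force: [1.0, -0.3, 0.6]
gripper_width: 0.0874
```

Run:
```python
from h import *
c=cap('wrist','w16.png');np.savez('/tmp/w16.npz',**c)
print(T()[1],r.get_state()['joints']);go([.513,-.0885,.051],[180,0,171.8])
```

```text
[ 0.51209558 -0.08952152  0.16255066] [ 1.17833301e+01  9.84861443e+00 -2.50382035e+01  7.87876091e-02
 -5.51623852e+01 -1.09997485e+02]
slide total [-0.008  0.013  1.115] rows>= 2.2311801654810406
turn total [-0.001 -0.     0.   ] rows>= 0.010112787229384483
```

View pics/w16.png

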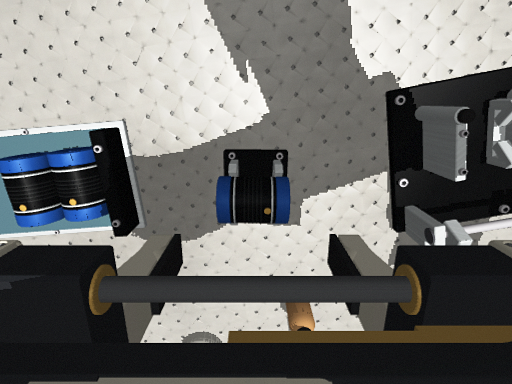

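>>> apply_moves(slide=[[0,0.01,0.15],[0,0,0.3],[0,0,0.3],[0,0,0.25],[0,0,0.11],[0,0,0],[0,0,0]], turn=[[0,0,0],[0,0,0],[0,0,0],[0,0,0],[0,0,0],[0,0,0],[0,0,0]], jaw=[0,0,0,0,0,0,0])

```text
time_s: 18.0
tcp_pos: [0.5131, -0.0886, 0.0525]
eef_rot: [-179.9, 0.0, 171.8]
contact_force: [0.8, -0.0, 0.3]
gripper_width: 0.0881
```

Run:
```python
from h import *
c=cap('wrist','w17.png')
print(T()[1],T()[2]['contact_force']);go([.513,-.0885,.051],[180,0,171.8])
```

```text
[ 0.51344239 -0.08857391  0.05296578] [-0.10620075  0.10150968  0.08723423]
slide total [0.005 0.    0.02 ] rows>= 0.04032596239216466
turn total [-0.001  0.001 -0.   ] rows>= 0.014017520117503412
```

View pics/w17.png

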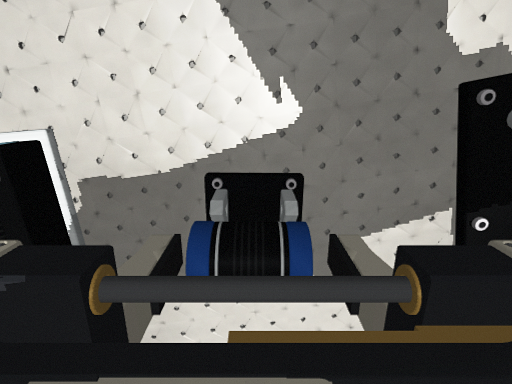

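>>> apply_moves(slide=[[0,0,0.02],[0,0,0],[0,0,0],[0,0,0],[0,0,0],[0,0,0],[0,0,0]], turn=[[0,0,0],[0,0,0],[0,0,0],[0,0,0],[0,0,0],[0,0,0],[0,0,0]], jaw=[0.15,0.22,0.27,0.35,0.5,0.5,0.5], newtons=25)

```text
time_s: 18.75
tcp_pos: [0.5128, -0.0888, 0.0504]
eef_rot: [-179.9, 0.0, 171.8]
contact_force: [-1.2, -1.1, 5.8]
gripper_width: 0.0639
```

Run:
```python
from h import *
print(T()[1],T()[2]['contact_force'],T()[2]['gripper_width']);
```

```text
[ 0.51278166 -0.08878883  0.05036181] [-1.23994234 -1.05907283  5.80669581] 0.06390953358385829
```

Run:
```python
from h import *
go([.48,-.28,.20],[180,0,-94])
c=dict(np.load('/tmp/w1.npz'));np.set_printoptions(precision=4,suppress=True)
W=cloud(c);px=c['pixels'].astype(int)
reg=(W[...,0]>.38)&(W[...,0]<.58)&(W[...,1]>-.47)&(W[...,1]<-.2)
wall=reg&(W[...,2]>.038)&(W[...,2]<.045)&(W[...,1]>-.25)&(px.max(-1)<60)
P=W[wall][:,:2].astype(np.float32);print(len(P),cv2.minAreaRect(P),P.mean(0))
ch=reg&(px[...,2]>150)&(px[...,0]<80)&(W[...,2]>.03);P=W[ch][:,:2].astype(np.float32);print('chock',cv2.minAreaRect(P),np.median(W[ch],0))
bl=reg&(px[...,0]>90)&(px[...,2]<60)&(W[...,2]>.035);P=W[bl];print('blue',len(P),np.percentile(P,[1,50,99],axis=0))
```

```text
slide total [ 0.05  -1.941 -1.494] rows>= 4.900119902994783
turn total [-1.000e-03 -0.000e+00 -1.096e+00] rows>= 10.963307748680295
763 ((0.48244017362594604, -0.22736582159996033), (0.020383330062031746, 0.10162918269634247), 86.11551666259766) [ 0.4805 -0.2253]
chock ((0.4676884412765503, -0.3608393669128418), (0.12700310349464417, 0.06080881133675575), 84.38883209228516) [ 0.4634 -0.4075  0.0348]
blue 124 [[ 0.4443 -0.3197  0.0421]
 [ 0.4962 -0.3131  0.0482]
 [ 0.5399 -0.2948  0.353 ]]
```

>>> apply_moves(slide=[[0,0,-0.05],[0,0,-0.15],[0,0,-0.3],[0,0,-0.3],[0,0,-0.3],[0,-0.2,-0.3],[0,-0.3,-0.1],[0,-0.4,0]], turn=[[0,0,0],[0,0,0],[0,0,0],[0,0,0],[0,0,0],[0,0,0],[0,0,0],[0,0,0]], jaw=[0.5,0.5,0.5,0.5,0.5,0.5,0.5,0.5])

```text
time_s: 19.55
tcp_pos: [0.5006, -0.1775, 0.2023]
eef_rot: [-180.0, 0.2, 171.9]
contact_force: [1.1, -0.9, -2.2]
gripper_width: 0.064
```

>>> apply_moves(slide=[[0,-0.1,0],[0,-0.3,0],[0,-0.3,0],[0,-0.2,0],[0,0,0],[0,0,0],[0,0,0],[0,0,0]], turn=[[0,0,0],[0,0,0],[0,0,0],[0,0,-0.05],[0,0,-0.1],[0,0,-0.1],[0,0,-0.1],[0,0,-0.1]], jaw=[0.5,0.5,0.5,0.5,0.5,0.5,0.5,0.5])

```text
time_s: 20.35
tcp_pos: [0.4863, -0.2662, 0.1995]
eef_rot: [180.0, -0.1, -149.2]
contact_force: [0.5, 0.0, -1.4]
gripper_width: 0.0638
```

>>> apply_moves(slide=[[0,0,0],[0,0,0],[0,0,0],[0,0,0],[0,0,0],[0,0,0],[0,0,0],[0,0,0]], turn=[[0,0,-0.1],[0,0,-0.1],[0,0,-0.1],[0,0,-0.1],[0,0,-0.1],[0,0,-0.1],[0,0,-0.046],[0,0,0]], jaw=[0.5,0.5,0.5,0.5,0.5,0.5,0.5,0.5])

```text
time_s: 21.15
tcp_pos: [0.4865, -0.2661, 0.1996]
eef_rot: [180.0, -0.0, -94.0]
contact_force: [-0.7, 0.1, -1.7]
gripper_width: 0.0639
```

Run:
```python
from h import *
c=cap('wrist','w18.png');np.savez('/tmp/w18.npz',**c)
print(T()[1],T()[2]['eef_rot'],T()[2]['joints'],T()[2]['gripper_width']);
```

```text
[ 0.48650929 -0.26618892  0.19967307] [ 1.79961805e+02 -4.34354550e-02 -9.41468661e+01] [-8.41865518e+00  1.10596842e+01 -1.80689655e+01  5.28250701e-02
 -6.09062145e+01  4.24607488e+00] 0.06421600724931097
```

View pics/w18.png

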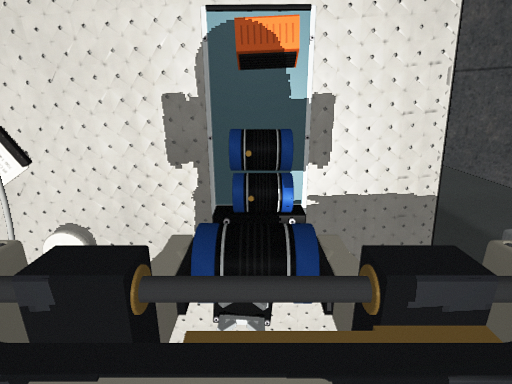

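Run:
```python
from h import *
c=dict(np.load('/tmp/w18.npz'))
cv2.imwrite('pics/w18z.png',cv2.resize(c['pixels'][0:230,180:340],None,fx=2.6,fy=2.6,interpolation=cv2.INTER_CUBIC)[:598])
```

```text
(no output)
```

View pics/w18z.png

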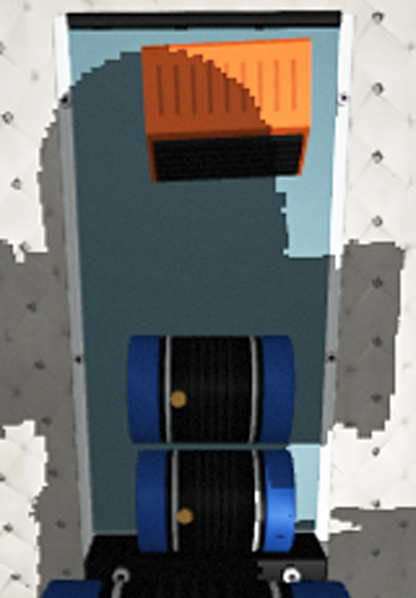

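Run:
```python
from h import *
np.set_printoptions(precision=4,suppress=True)
c=dict(np.load('/tmp/w18.npz'));k=2.6;U=lambda u:180+(u+.5)/k-.5;Vv=lambda v:(v+.5)/k-.5
f=lambda u,v,z:ray(c,U(u),Vv(v),z)
ang=lambda a:np.degrees(np.arctan2(a[1],a[0]))
print('cam',-c['R'].T@c['t'])
L0,L1,R0,R1=f(66,30,.01),f(92,535,.01),f(345,30,.01),f(316,535,.01)
print('mat edges',L0,L1,R0,R1,'width',np.linalg.norm(L0-R0),np.linalg.norm(L1-R1),'ydir',ang(L1-L0),ang(R1-R0),'xdir',ang(L0-R0))
def bis(u,v1,v2,z):
    d=[c['R'].T@np.array([(U(u)-c['cx'])/c['fx'],(Vv(v)-c['cy'])/c['fy'],1]) for v in (v1,v2)]
    d=[x/np.linalg.norm(x) for x in d];e=d[0]+d[1];o=-c['R'].T@c['t'];return o+e*(z-o[2])/e[2]
for n,u1,u2,v1,v2 in (('b',128,294,336,443),('a',135,296,449,553)):
    p,q=bis(u1,v1,v2,.032),bis(u2,v1,v2,.032);print(n,p,q,'mid',(p+q)/2,np.linalg.norm(p-q),ang(p-q))
C=[f(*p,.036) for p in [(142,46),(311,38),(303,133),(146,140)]];print('chock',np.array(C),ang(C[0]-C[1]),ang(C[3]-C[2]))
print('chock bottom front',f(158,182,.01),f(297,172,.01),ang(f(158,182,.01)-f(297,172,.01)))
print('wall top',f(88,537,.042),f(326,537,.042))
```

```text
cam [ 0.4794 -0.3488  0.3426]
mat edges [ 0.5218 -0.4371  0.01  ] [ 0.5347 -0.2337  0.01  ] [ 0.4159 -0.4296  0.01  ] [ 0.4315 -0.2263  0.01  ] width 0.10610818727400667 0.10352442680994393 ydir 86.35947753630614 85.63316393382597 xdir -4.024618924406273
b [ 0.5095 -0.3024  0.032 ] [ 0.4422 -0.2977  0.032 ] mid [ 0.4758 -0.3     0.032 ] 0.06747833533372874 -4.0609229030789
a [ 0.5111 -0.2552  0.032 ] [ 0.4428 -0.2504  0.032 ] mid [ 0.4769 -0.2528  0.032 ] 0.06849831593754017 -4.076485240849324
chock [[ 0.4924 -0.4234  0.036 ]
 [ 0.4329 -0.4217  0.036 ]
 [ 0.4365 -0.3916  0.036 ]
 [ 0.4937 -0.3933  0.036 ]] -1.6473298708111384 -1.7175610575575126
chock bottom front [ 0.4915 -0.3815  0.01  ] [ 0.4356 -0.3812  0.01  ] -0.24591686167069401
wall top [ 0.5312 -0.244   0.042 ] [ 0.4319 -0.2369  0.042 ]
```

Run:
```python
from h import *
go([.4723,-.3528,.075],[180,0,-94])
```

```text
slide total [0.873 0.078 1.247] rows>= 3.0493774228591866
turn total [ 0.    -0.001 -0.002] rows>= 0.018367711787541582
```

>>> apply_moves(slide=[[0.15,0.02,0.1],[0.3,0.03,0.2],[0.3,0.028,0.2],[0.123,0,0.25],[0,0,0.3],[0,0,0.197],[0,0,0],[0,0,0]], turn=[[0,0,0],[0,0,0],[0,0,0],[0,0,0],[0,0,0],[0,0,0],[0,0,0],[0,0,0]], jaw=[0.5,0.5,0.5,0.5,0.5,0.5,0.5,0.5])

```text
time_s: 22.0
tcp_pos: [0.4726, -0.3537, 0.0753]
eef_rot: [179.9, -0.1, -94.1]
contact_force: [-0.3, 0.0, -1.7]
gripper_width: 0.0638
```

Run:
```python
from h import *
c=cap('wrist','w19.png');np.savez('/tmp/w19.npz',**c)
c=cap('side');cv2.imwrite('pics/s19.png',cv2.resize(c['pixels'][120:220,260:400],None,fx=5,fy=5))
print(T()[1],T()[2]['contact_force']);go([.4723,-.3528,.0345],[180,0,-94])
```

```text
[ 0.47361102 -0.35379391  0.07665754] [ 0.64112047 -0.57634493 -1.43623672]
slide total [-0.01   0.015  0.422] rows>= 0.8437924866105104
turn total [-0.001 -0.001 -0.001] rows>= 0.019271297260225227
```

View pics/w19.png

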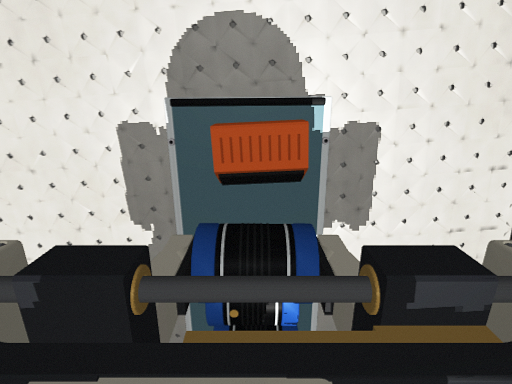

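View pics/s19.png

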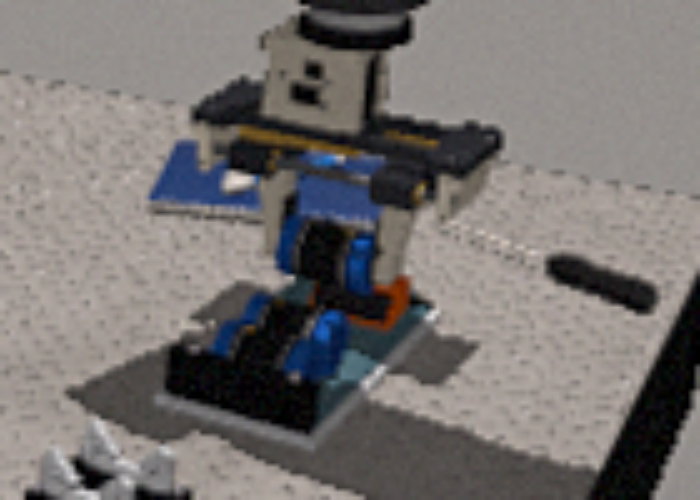

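>>> apply_moves(slide=[[0,0.01,0.1],[0,0,0.15],[0,0,0.08],[0,0,0.04],[0,0,0.02],[0,0,0],[0,0,0]], turn=[[0,0,0],[0,0,0],[0,0,0],[0,0,0],[0,0,0],[0,0,0],[0,0,0]], jaw=[0.5,0.5,0.5,0.5,0.5,0.5,0.5])

```text
time_s: 22.8
tcp_pos: [0.4722, -0.3534, 0.0369]
eef_rot: [-180.0, -0.1, -94.0]
contact_force: [-0.2, 0.1, -2.2]
gripper_width: 0.064
```

Run:
```python
from h import *
c=cap('wrist','w20.png');np.savez('/tmp/w20.npz',**c)
print(T()[1],T()[2]['contact_force']);go([.4723,-.3528,.0345],[180,0,-94])
```

```text
[ 0.47210202 -0.3534058   0.03692406] [-0.16548818 -0.24873705 -1.81384962]
slide total [-0.006 -0.002  0.024] rows>= 0.050128821915164046
turn total [-0.001 -0.001 -0.   ] rows>= 0.012280284750410837
```

Close to the mat; feel for contact in 1 mm steps.

>>> apply_moves(slide=[[0,0,0.01],[0,0,0.01],[0,0,0]], turn=[[0,0,0],[0,0,0],[0,0,0]], jaw=[0.5,0.5,0.5])

```text
time_s: 23.15
tcp_pos: [0.472, -0.3534, 0.0347]
eef_rot: [-180.0, -0.1, -94.0]
contact_force: [-0.6, 0.9, -0.5]
gripper_width: 0.064
```

>>> apply_moves(slide=[[0,0,0.01],[0,0,0]], turn=[[0,0,0],[0,0,0]], jaw=[0.5,0.5])

```text
time_s: 23.35
tcp_pos: [0.472, -0.3534, 0.0346]
eef_rot: [-180.0, -0.1, -94.0]
contact_force: [-3.2, 2.7, 9.8]
gripper_width: 0.064
```

>>> apply_moves(slide=[[0,0,-0.005],[0,0,0],[0,0,0],[0,0,0],[0,0,0],[0,0,0],[0,0,0]], turn=[[0,0,0],[0,0,0],[0,0,0],[0,0,0],[0,0,0],[0,0,0],[0,0,0]], jaw=[0.24,0.2,0.15,0.08,0,0,0])

```text
time_s: 24.05
tcp_pos: [0.4718, -0.3533, 0.0339]
eef_rot: [180.0, -0.1, -94.0]
contact_force: [0.2, -0.6, -0.2]
gripper_width: 0.0875
```

Run:
```python
from h import *
c=cap('wrist','w21.png');np.savez('/tmp/w21.npz',**c)
print(T()[1],T()[2]['contact_force'],T()[2]['gripper_width'])
```

```text
[ 0.4717708  -0.35327035  0.03389055] [-0.54956455 -0.14776379  0.01615159] 0.08725212548198695
```

View pics/w21.png

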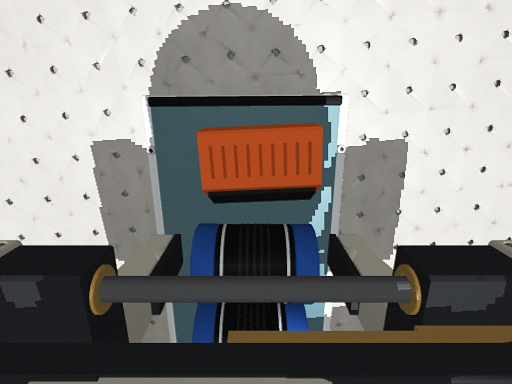

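>>> apply_moves(slide=[[0,0,-0.1],[0,0,-0.3],[0,0,-0.4],[-0.2,0,-0.4],[-0.3,0,-0.3],[-0.2,0,-0.1],[0,0,0],[0,0,0]], turn=[[0,0,0],[0,0,0],[0,0,0],[0,0,0],[0,0,0],[0,0,0],[0,0,0],[0,0,0]], jaw=[0,0,0,0,0,0,0,0])

```text
time_s: 24.9
tcp_pos: [0.4769, -0.283, 0.1948]
eef_rot: [-179.9, -0.1, -94.0]
contact_force: [0.2, 0.4, 0.4]
gripper_width: 0.0874
```

Run:
```python
from h import *
c=cap('wrist','w22.png');np.savez('/tmp/w22.npz',**c)
cv2.imwrite('pics/w22z.png',cv2.resize(c['pixels'][0:240,170:350],None,fx=2.5,fy=2.5,interpolation=cv2.INTER_CUBIC))
print(T()[1],T()[2]['eef_rot'])
```

```text
[ 0.47651422 -0.28329369  0.19398925] [-1.79992157e+02 -6.84149775e-02 -9.40214979e+01]
```

View pics/w22z.png

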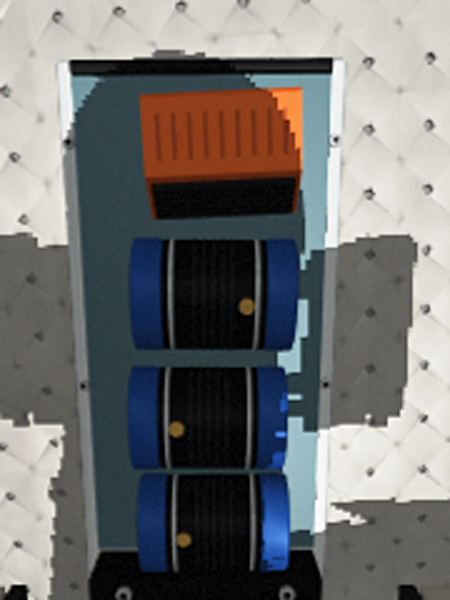

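Run:
```python
from h import *
np.set_printoptions(precision=4,suppress=True)
c=dict(np.load('/tmp/w22.npz'));k=2.5;U=lambda u:170+(u+.5)/k-.5;Vv=lambda v:(v+.5)/k-.5
f=lambda u,v,z:ray(c,U(u),Vv(v),z)
ang=lambda a:np.degrees(np.arctan2(a[1],a[0]))
def bis(u,v1,v2,z):
    d=[c['R'].T@np.array([(U(u)-c['cx'])/c['fx'],(Vv(v)-c['cy'])/c['fy'],1]) for v in (v1,v2)]
    d=[x/np.linalg.norm(x) for x in d];e=d[0]+d[1];o=-c['R'].T@c['t'];return o+e*(z-o[2])/e[2]
for n,u1,u2,v1,v2 in (('n',129,298,238,349),('b',128,288,367,468),('a',136,289,474,572)):
    p,q=bis(u1,v1,v2,.044),bis(u2,v1,v2,.044);p2=bis((u1+u2)/2,v1,v2,.032);print(n,'mid',p2,np.linalg.norm(p-q),ang(p-q))
C=np.array([f(*p,.036) for p in [(139,96),(302,88),(297,175),(149,183)]]);print('chock',C,C.mean(0),ang(C[0]-C[1]),ang(C[3]-C[2]))
print('front bottom',f(154,218,.01),f(296,208,.01))
```

```text
n mid [ 0.4704 -0.3505  0.032 ] 0.06538601262615003 -4.027514209517947
b mid [ 0.4762 -0.3003  0.032 ] 0.06514109545697692 -4.020589679384558
a mid [ 0.4777 -0.2529  0.032 ] 0.06519357136428962 -4.01328604578616
chock [[ 0.4928 -0.4231  0.036 ]
 [ 0.4329 -0.4215  0.036 ]
 [ 0.4357 -0.3922  0.036 ]
 [ 0.492  -0.3934  0.036 ]] [ 0.4633 -0.4076  0.036 ] -1.5254997776064294 -1.1740399985772452
front bottom [ 0.4931 -0.3821  0.01  ] [ 0.4337 -0.3818  0.01  ]
```

Run:
```python
from h import *
go([.4645,-.407,.09],[180,0,-91])
```

```text
slide total [1.241 0.033 1.041] rows>= 3.2410711972293265
turn total [-0.    -0.001 -0.035] rows>= 0.35165796889141987
```

>>> apply_moves(slide=[[0.2,0.01,0.1],[0.4,0.01,0.2],[0.4,0.01,0.25],[0.241,0,0.3],[0,0,0.19],[0,0,0],[0,0,0]], turn=[[0,0,0],[0,0,0],[0,0,0],[0,0,0],[0,0,-0.035],[0,0,0],[0,0,0]], jaw=[0,0,0,0,0,0,0])

```text
time_s: 25.65
tcp_pos: [0.4644, -0.4074, 0.0894]
eef_rot: [179.9, -0.0, -91.1]
contact_force: [0.3, -0.0, 0.6]
gripper_width: 0.0871
```

Run:
```python
from h import *
c=cap('wrist','w23.png');np.savez('/tmp/w23.npz',**c)
go([.4645,-.407,.0295],[180,0,-91]);print(T()[1])
```

```text
slide total [-0.004  0.007  0.61 ] rows>= 1.2199295280401035
turn total [ 0.    -0.001 -0.001] rows>= 0.015522075403308008
[ 0.46515098 -0.40735799  0.09049195]
```

View pics/w23.png

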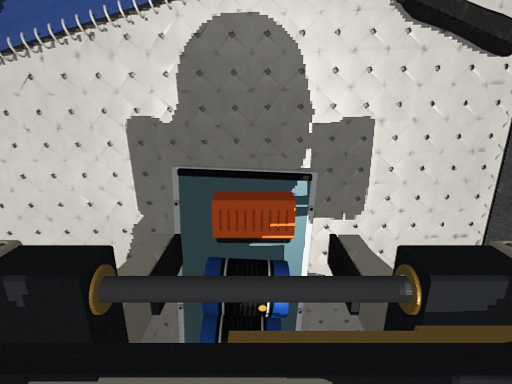

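>>> apply_moves(slide=[[0,0,0.15],[0,0,0.25],[0,0,0.15],[0,0,0.055],[0,0,0],[0,0,0]], turn=[[0,0,0],[0,0,0],[0,0,0],[0,0,0],[0,0,0],[0,0,0]], jaw=[0,0,0,0,0,0])

```text
time_s: 26.3
tcp_pos: [0.466, -0.4073, 0.031]
eef_rot: [-179.9, -0.1, -91.0]
contact_force: [-1.0, 0.1, 0.2]
gripper_width: 0.0878
```

Run:
```python
from h import *
c=cap('wrist','w24.png')
go([.4645,-.407,.0295],[180,0,-91]);print(T()[1],T()[2]['contact_force'])
```

```text
slide total [-0.003  0.015  0.015] rows>= 0.04296909619592507
turn total [-0.001 -0.002 -0.   ] rows>= 0.02071448912637532
[ 0.46596886 -0.40734346  0.03102982] [-0.42963791 -0.37396967  1.00252453]
```

View pics/w24.png

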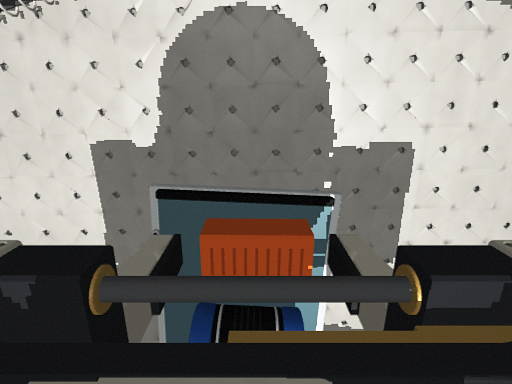

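>>> apply_moves(slide=[[0,0,0],[0,0,0],[0,0,0],[0,0,0],[0,0,0],[0,0,0],[0,0,0],[0,0,0]], turn=[[0,0,0],[0,0,0],[0,0,0],[0,0,0],[0,0,0],[0,0,0],[0,0,0],[0,0,0]], jaw=[0.15,0.25,0.32,0.4,0.5,0.5,0.5,0.5], newtons=15)

```text
time_s: 27.15
tcp_pos: [0.465, -0.4071, 0.0297]
eef_rot: [-180.0, -0.1, -91.0]
contact_force: [-0.7, 0.4, 2.7]
gripper_width: 0.06
```

Run:
```python
from h import *
print(T()[1],T()[2]['contact_force'],T()[2]['gripper_width'],T()[2]['eef_rot'])
o=np.array([.4755,-.3318]);
ex=np.array([.9976,-.0698]);ey=np.array([.0698,.9976])
p=o+(-.003)*ex+(-.066)*ey;print(p);go([*p,.031],[180,0,-94])
```

```text
[ 0.46504578 -0.40709098  0.02968362] [-0.72952729  0.42799456  2.70700308] 0.06002479451470608 [-1.79991068e+02 -7.76828985e-02 -9.10317633e+01]
[ 0.4679004 -0.3974322]
slide total [-0.097 -0.027 -0.013] rows>= 0.20314884522689697
turn total [-0.    -0.001  0.035] rows>= 0.3454905257077592
```

>>> apply_moves(slide=[[0,0,-0.003],[-0.03,0,0],[-0.04,0,0],[-0.04,0,0],[-0.03,0,0],[-0.02,0,0],[-0.02,0,0],[0,0,0]], turn=[[0,0,0.035],[0,0,0],[0,0,0],[0,0,0],[0,0,0],[0,0,0],[0,0,0],[0,0,0]], jaw=[0.5,0.5,0.5,0.5,0.5,0.5,0.5,0.5])

```text
time_s: 27.95
tcp_pos: [0.4662, -0.3887, 0.0297]
eef_rot: [180.0, -0.1, -94.0]
contact_force: [0.4, -0.3, -1.1]
gripper_width: 0.0598
```

>>> apply_moves(slide=[[-0.02,0,0],[-0.02,0,0],[-0.01,0,0],[-0.01,0,0],[0,0,0]], turn=[[0,0,0],[0,0,0],[0,0,0],[0,0,0],[0,0,0]], jaw=[0.5,0.5,0.5,0.5,0.5])

```text
time_s: 28.45
tcp_pos: [0.4667, -0.383, 0.0298]
eef_rot: [-180.0, -0.1, -94.0]
contact_force: [0.0, 0.5, -1.8]
gripper_width: 0.0595
```

Run:
```python
from h import *
print(T()[1],T()[2]['contact_force'],T()[2]['gripper_width'],T()[2]['eef_rot'])
cap('wrist','w25.png')
c=cap('side');cv2.imwrite('pics/s25.png',cv2.resize(c['pixels'][120:220,260:400],None,fx=5,fy=5))
```

```text
[ 0.46670699 -0.38299962  0.02983023] [ 0.04042222  0.49874169 -1.7696147 ] 0.059532487984488076 [-1.79992014e+02 -7.11842794e-02 -9.40378681e+01]
```

View pics/w25.png

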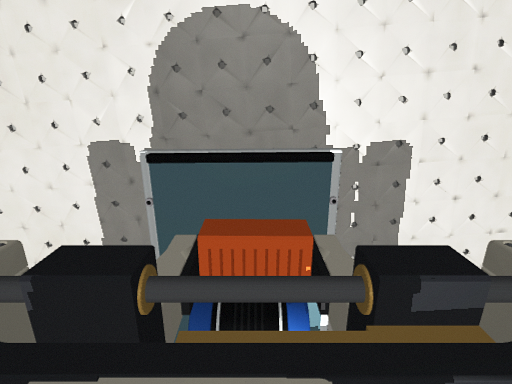

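View pics/s25.png

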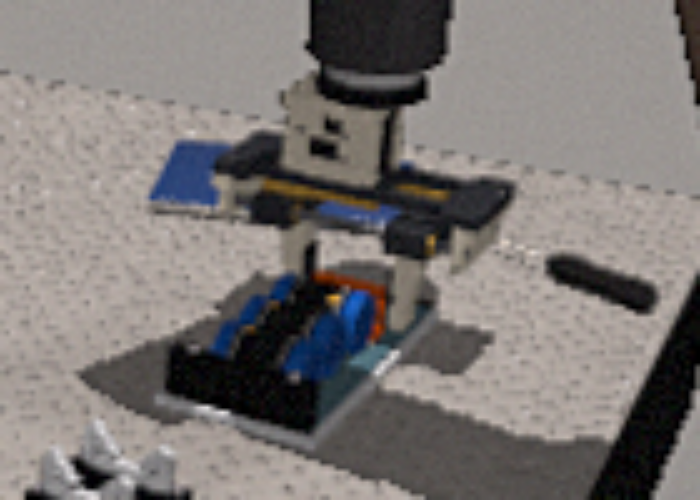

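>>> apply_moves(slide=[[-0.01,0,0],[-0.01,0,0],[-0.01,0,0],[0,0,0]], turn=[[0,0,0],[0,0,0],[0,0,0],[0,0,0]], jaw=[0.5,0.5,0.5,0.5])

```text
time_s: 28.95
tcp_pos: [0.4671, -0.3809, 0.0299]
eef_rot: [-180.0, -0.1, -94.0]
contact_force: [-0.5, -5.0, -3.3]
gripper_width: 0.0599
```

>>> apply_moves(slide=[[-0.01,0,0],[-0.01,0,0],[0,0,0]], turn=[[0,0,0],[0,0,0],[0,0,0]], jaw=[0.5,0.5,0.5])

```text
time_s: 29.25
tcp_pos: [0.4673, -0.3788, 0.0299]
eef_rot: [-180.0, -0.1, -94.0]
contact_force: [0.3, -5.5, -3.3]
gripper_width: 0.0597
```

>>> apply_moves(slide=[[-0.01,0,0],[-0.01,0,0],[0,0,0]], turn=[[0,0,0],[0,0,0],[0,0,0]], jaw=[0.5,0.5,0.5])

```text
time_s: 29.55
tcp_pos: [0.4675, -0.3767, 0.0299]
eef_rot: [-180.0, -0.1, -94.0]
contact_force: [0.8, -5.8, -3.7]
gripper_width: 0.0599
```

>>> apply_moves(slide=[[-0.01,0,0],[0,0,0]], turn=[[0,0,0],[0,0,0]], jaw=[0.5,0.5])

```text
time_s: 29.75
tcp_pos: [0.4676, -0.3755, 0.0299]
eef_rot: [-180.0, -0.1, -94.0]
contact_force: [1.2, -4.4, -3.4]
gripper_width: 0.0595
```

>>> apply_moves(slide=[[-0.01,0,0],[0,0,0]], turn=[[0,0,0],[0,0,0]], jaw=[0.5,0.5])

```text
time_s: 29.95
tcp_pos: [0.4677, -0.3743, 0.0299]
eef_rot: [-180.0, -0.1, -94.0]
contact_force: [0.4, -5.2, -3.1]
gripper_width: 0.0599
```

Run:
```python
from h import *
print(T()[1],T()[2]['contact_force'])
for n,a in (('side',(120,220,260,400)),('scene',(150,230,270,390))):
    c=cap(n);cv2.imwrite('pics/%s26.png'%n,cv2.resize(c['pixels'][a[0]:a[1],a[2]:a[3]],None,fx=5.5,fy=5.5,interpolation=cv2.INTER_CUBIC))
```

```text
[ 0.4676604  -0.37433408  0.02988889] [ 0.4013018  -5.23096431 -3.07973316]
```

View pics/side26.png

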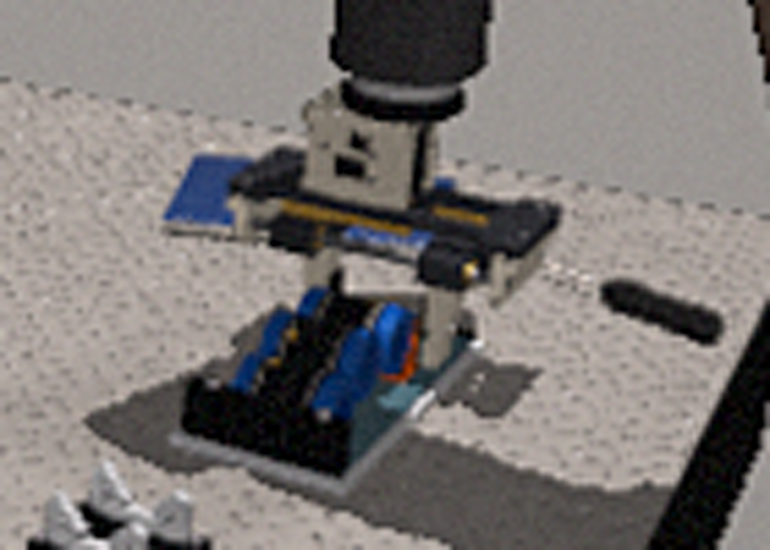

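View pics/scene26.png

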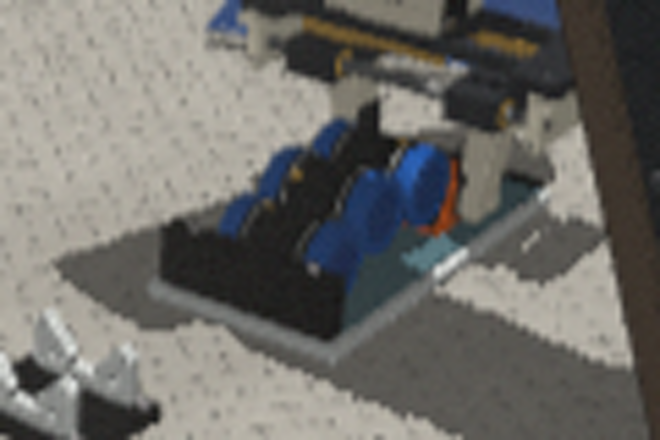

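Run:
```python
from h import *
c=cap('wrist','w26.png');np.savez('/tmp/w26.npz',**c)
```

```text
(no output)
```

View pics/w26.png

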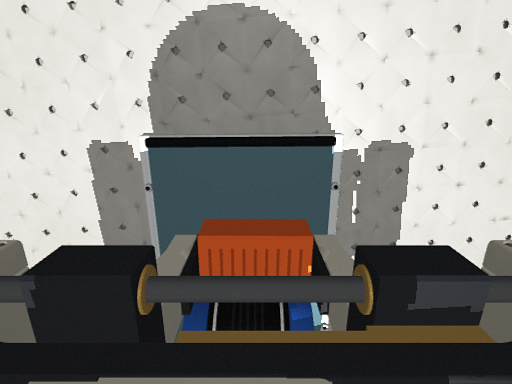

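Run:
```python
from h import *
np.set_printoptions(precision=4,suppress=True)
c=dict(np.load('/tmp/w26.npz'))
print('lip far',ray(c,240,137,.014),'lip near top',ray(c,240,147,.014),ray(c,240,147,.01),'chock back top',ray(c,255,219,.036),'bottom?',ray(c,255,219,.01))
print('new barrel cap edge bottom')
c=dict(np.load('/tmp/w23.npz'));print(ray(c,250,179,.014),ray(c,250,191,.036),ray(c,250,207,.036))
```

```text
lip far [ 0.4693 -0.4396  0.014 ] lip near top [ 0.4698 -0.4343  0.014 ] [ 0.47   -0.4337  0.01  ] chock back top [ 0.4641 -0.401   0.036 ] bottom? [ 0.4648 -0.3904  0.01  ]
new barrel cap edge bottom
[ 0.4658 -0.4339  0.014 ] [ 0.4656 -0.4309  0.036 ] [ 0.4659 -0.419   0.036 ]
```

Run:
```python
from h import *
np.set_printoptions(precision=4,suppress=True)
o=np.array([.476,-.329])
for n in ('side','scene'):
    c=cap(n);W=cloud(c);D=W[...,:2]-o
    X=D[...,0]*.9976-D[...,1]*.0698;Y=D[...,0]*.0698+D[...,1]*.9976
    m=(abs(X)<.03)&(abs(Y)<.115)&(W[...,2]>.005)&(W[...,2]<.08)
    y=Y[m];z=W[...,2][m]
    print(n,[(int(b*1000),round(float(np.max(z[(y>b)&(y<=b+.005)]))*1000,1)) for b in np.arange(-.08,.11,.005) if ((y>b)&(y<=b+.005)).any()])
```

```text
side [(-59, 73.5), (-54, 68.6), (-49, 76.2), (-44, 78.6), (-39, 76.3), (-34, 78.0), (-29, 10.9), (-24, 62.3), (-19, 65.0), (-14, 65.3), (-9, 65.5), (-4, 66.1), (0, 63.3), (5, 61.9), (10, 8.7), (15, 10.6), (20, 61.7), (25, 65.6), (30, 67.0), (35, 65.8), (40, 66.2), (45, 64.3), (50, 59.9), (55, 56.7), (65, 52.8), (70, 54.7), (75, 56.9), (80, 56.7), (85, 54.8), (90, 50.9), (95, 48.2), (100, 43.5), (105, 44.2)]
scene [(-64, 35.2), (-59, 64.9), (-54, 69.8), (-49, 76.2), (-44, 73.9), (-39, 79.3), (-34, 74.3), (-29, 61.8), (-24, 62.4), (-19, 64.1), (-14, 66.1), (-9, 67.4), (-4, 66.6), (0, 64.6), (5, 64.0), (10, 52.7), (15, 58.6), (20, 63.9), (25, 65.5), (30, 66.4), (35, 65.8), (40, 67.7), (45, 65.4), (50, 63.3), (55, 54.7), (65, 53.8), (70, 54.6), (75, 56.3), (80, 55.9), (85, 56.3), (90, 52.7), (95, 51.8), (100, 44.7), (105, 46.3)]
```

>>> apply_moves(slide=[[0.01,0,0],[0.01,0,0],[0.01,0,0],[0.01,0,0],[0.01,0,0],[0,0,0]], turn=[[0,0,0],[0,0,0],[0,0,0],[0,0,0],[0,0,0],[0,0,0]], jaw=[0.5,0.5,0.5,0.5,0.5,0.5])

```text
time_s: 30.8
tcp_pos: [0.4669, -0.3794, 0.0298]
eef_rot: [180.0, -0.1, -94.0]
contact_force: [-0.0, -5.5, -3.2]
gripper_width: 0.0599
```

>>> apply_moves(slide=[[0.01,0,0],[0.01,0,0],[0.01,0,0],[0,0,0]], turn=[[0,0,0],[0,0,0],[0,0,0],[0,0,0]], jaw=[0.5,0.5,0.5,0.5])

```text
time_s: 31.2
tcp_pos: [0.4663, -0.3819, 0.0297]
eef_rot: [180.0, -0.1, -94.0]
contact_force: [-0.1, -1.3, -1.2]
gripper_width: 0.0599
```

```bash
cat > prof.py <<'E'
from h import *
np.set_printoptions(precision=4,suppress=True)
o=np.array([.476,-.329])
def prof():
  for n in ('side','scene'):
    c=cap(n);W=cloud(c);D=W[...,:2]-o
    X=D[...,0]*.9976-D[...,1]*.0698;Y=D[...,0]*.0698+D[...,1]*.9976
    m=(abs(X)<.03)&(abs(Y)<.115)&(W[...,2]>.005)&(W[...,2]<.08)
    y=Y[m];z=W[...,2][m]
    print(n,[(int(b*1000),round(float(np.max(z[(y>b)&(y<=b+.005)]))*1000,1)) for b in np.arange(-.08,.11,.005) if ((y>b)&(y<=b+.005)).any()])
  print(T()[1],T()[2]['contact_force'],T()[2]['time_s'])
E
python3 -c "from prof import *;prof()"
```

```text
side [(-75, 35.9), (-69, 70.9), (-64, 60.4), (-59, 78.4), (-54, 76.1), (-49, 73.7), (-44, 79.5), (-39, 60.2), (-24, 53.2), (-19, 55.1), (-14, 56.2), (-9, 56.9), (-4, 55.2), (0, 53.2), (5, 51.4), (20, 53.0), (25, 55.4), (30, 55.6), (35, 55.3), (40, 54.3), (45, 54.4), (50, 50.7), (65, 53.7), (70, 54.5), (75, 55.1), (80, 56.2), (85, 54.3), (90, 52.7), (95, 46.4), (100, 44.2), (105, 44.7)]
scene [(-75, 34.5), (-69, 48.8), (-64, 67.4), (-59, 69.5), (-54, 73.6), (-49, 78.8), (-44, 77.5), (-24, 53.3), (-19, 55.3), (-14, 56.0), (-9, 57.3), (-4, 55.7), (0, 55.1), (5, 53.3), (10, 29.5), (15, 50.2), (20, 52.6), (25, 54.6), (30, 56.0), (35, 55.9), (40, 55.7), (45, 50.5), (50, 46.5), (60, 51.1), (65, 53.3), (70, 55.0), (75, 57.0), (80, 56.6), (85, 53.7), (90, 50.1), (95, 49.6), (100, 44.4), (105, 43.5)]
[ 0.4664 -0.3819  0.0297] [-0.6237 -2.3944 -1.4195] 31.3
```

>>> apply_moves(slide=[[0.004,0,0],[0,0,0],[0,0,0]], turn=[[0,0,0],[0,0,0],[0,0,0]], jaw=[0.5,0.5,0.5])

```text
time_s: 31.6
tcp_pos: [0.4667, -0.3824, 0.0297]
eef_rot: [-180.0, -0.1, -94.0]
contact_force: [-0.4, -0.2, -1.9]
gripper_width: 0.0599
```

>>> apply_moves(slide=[[0,0,0],[0,0,0],[0,0,0],[0,0,0],[0,0,-0.1],[0,0,-0.3],[0,0,-0.4],[-0.2,0,-0.4]], turn=[[0,0,0],[0,0,0],[0,0,0],[0,0,0],[0,0,0],[0,0,0],[0,0,0],[0,0,0]], jaw=[0.28,0.2,0.1,0,0,0,0,0])

```text
time_s: 32.4
tcp_pos: [0.4678, -0.3634, 0.1515]
eef_rot: [180.0, -0.1, -94.1]
contact_force: [2.1, -0.1, 0.4]
gripper_width: 0.0875
```

>>> apply_moves(slide=[[-0.4,0,-0.3],[-0.4,0,-0.2],[0,0,0],[0,0,0]], turn=[[0,0,0],[0,0,0],[0,0,0],[0,0,0]], jaw=[0,0,0,0])

```text
time_s: 32.8
tcp_pos: [0.4742, -0.2818, 0.2012]
eef_rot: [-179.8, -0.1, -93.9]
contact_force: [1.2, -0.0, -1.0]
gripper_width: 0.0875
```

Run:
```python
from prof import *
prof()
c=cap('wrist','w27.png');np.savez('/tmp/w27.npz',**c)
cv2.imwrite('pics/w27z.png',cv2.resize(c['pixels'][0:240,170:350],None,fx=2.5,fy=2.5,interpolation=cv2.INTER_CUBIC))
c=cap('scene');cv2.imwrite('pics/sc27.png',cv2.resize(c['pixels'][130:300,180:390],None,fx=3.5,fy=3.5,interpolation=cv2.INTER_CUBIC))
```

```text
side [(-75, 36.9), (-69, 37.9), (-64, 38.6), (-59, 39.0), (-54, 39.2), (-49, 36.3), (-24, 51.9), (-19, 54.1), (-14, 55.2), (-9, 55.0), (-4, 55.1), (0, 53.6), (5, 46.8), (15, 50.3), (20, 53.0), (25, 54.8), (30, 56.3), (35, 55.7), (40, 55.5), (45, 51.9), (50, 44.9), (60, 51.2), (65, 53.3), (70, 55.0), (75, 55.5), (80, 54.9), (85, 53.0), (90, 53.8), (95, 49.9), (100, 44.6), (105, 44.8)]
scene [(-80, 33.7), (-75, 36.5), (-69, 37.1), (-64, 39.2), (-59, 39.2), (-54, 39.7), (-49, 38.4), (-44, 38.1), (-34, 47.9), (-24, 52.6), (-19, 54.8), (-14, 56.9), (-9, 57.6), (-4, 54.5), (0, 53.6), (5, 46.8), (10, 10.0), (15, 49.8), (20, 53.2), (25, 55.8), (30, 57.1), (35, 57.0), (40, 55.3), (45, 54.1), (50, 50.6), (60, 51.3), (65, 53.6), (70, 55.2), (75, 55.6), (80, 56.5), (85, 55.4), (90, 51.1), (95, 49.0), (100, 44.3), (105, 45.8)]
[ 0.4734 -0.2828  0.1995] [-0.4323 -0.3475  0.6414] 32.9
```

View pics/w27z.png

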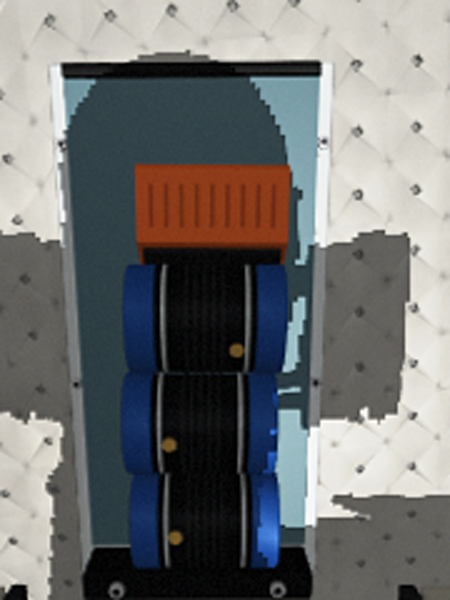

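View pics/sc27.png

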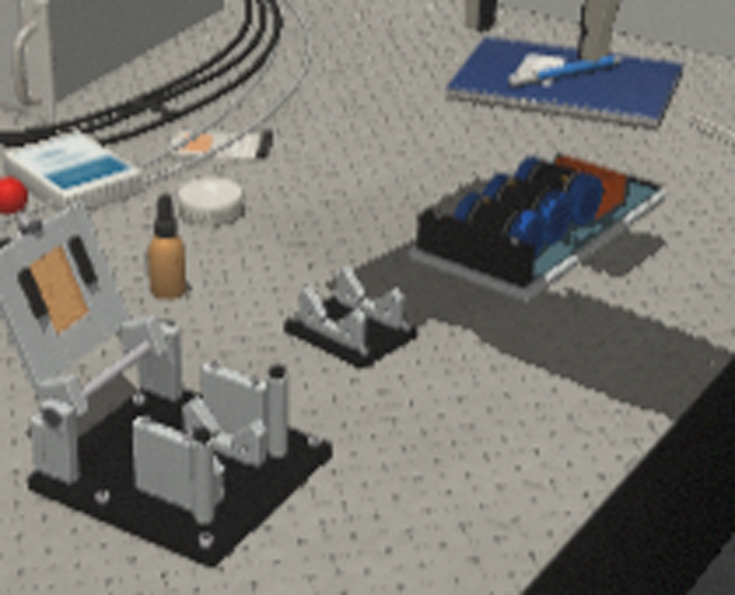

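Run:
```python
from h import *
np.set_printoptions(precision=4,suppress=True)
c=dict(np.load('/tmp/w27.npz'));k=2.5;U=lambda u:170+(u+.5)/k-.5;Vv=lambda v:(v+.5)/k-.5
f=lambda u,v,z:ray(c,U(u),Vv(v),z)
ang=lambda a:np.degrees(np.arctan2(a[1],a[0]))
def bis(u,v1,v2,z):
    d=[c['R'].T@np.array([(U(u)-c['cx'])/c['fx'],(Vv(v)-c['cy'])/c['fy'],1]) for v in (v1,v2)]
    d=[x/np.linalg.norm(x) for x in d];e=d[0]+d[1];o=-c['R'].T@c['t'];return o+e*(z-o[2])/e[2]
ex=np.array([.9976,-.0698]);ey=np.array([.0698,.9976])
wl=f(200,548,.01)
M=[]
for n,u1,u2,v1,v2 in (('n',123,287,264,373),('b',121,277,373,474),('a',130,279,473,570)):
    p2=bis((u1+u2)/2,v1,v2,.032);M.append(p2);print(n,p2,(p2-M[0])[:2]@ey, 'x',(p2[:2]-[.476,-.329])@ex)
for u in (100,305): print('wall base',f(u,545,.01),(f(u,545,.01)-M[2])[:2]@ey)
C=np.array([f(*p,.036) for p in [(135,164),(292,166),(288,246),(138,243)]]);print('chock',C,ang(C[0]-C[1]),ang(C[3]-C[2]),(C.mean(0)[:2]-M[0][:2])@np.c_[ex,ey])
print((C[2:].mean(0)[:2]-M[0][:2])@np.c_[ex,ey])
s=r.get_state();print(s['time_s'])
```

```text
n [ 0.4708 -0.3404  0.032 ] 0.0 x -0.004409921212185628
b [ 0.4766 -0.2967  0.032 ] 0.04399661613858694 x -0.0016088645075609154
a [ 0.4776 -0.2519  0.032 ] 0.08879433803279171 x -0.0037555849902209714
wall base [ 0.5301 -0.2353  0.01  ] 0.02021879973129424
wall base [ 0.4305 -0.2281  0.01  ] 0.020432050589975097
chock [[ 0.4931 -0.4007  0.036 ]
 [ 0.4331 -0.3957  0.036 ]
 [ 0.4358 -0.3667  0.036 ]
 [ 0.4949 -0.372   0.036 ]] -4.762397484000193 -5.183829942821528 [-0.0035 -0.0437]
[-0.0034 -0.0293]
33.0
```

```bash
python3 -c "
from plant import r
print(r.close_job())"
```

```text
the job is handed in; nothing more can be done
None
```

The job is done and handed in at about 33 s of the 67 s allowed. No verdict was reported.

**What I did:**
- Swung the lid over by its knob; it leans back on its stop.
- Moved the barrel from the jig to the V-rest and let go of it there.
- Re-gripped it by its end faces and laid it on the board, with about 10 N on contact.
- Slid the chock up until the row closed.

**One problem:** on the first push I went about 8 mm too far. The chock's slope lifted the new barrel and barrel_b about 10 mm. I saw it in the height profile, backed off slowly, and both came down flat again. I let go of the chock when the push force was close to zero.

**Last checks:**

| Check | Result |
|---|---|
| Barrel tops | all at about 55–57 mm in the depth images (nominal 54) |
| Barrel spacing along the row | 44.0 and 44.8 mm |
| barrel_a to the wall | about 20 mm measured (nominal 22 when touching) |
| New barrel to chock centre | about 36 mm |
| Chock angle to the board | about 1° |
| Lid | open |
| Bottle and lens case | unmoved in the scene view |
| Gripper | clear, at 0.2 m height |

- **Chock distance:** it is inferred from the chock's top edge and the slope geometry. A separate reading of its lower front edge disagreed by about 5 mm, which would give about 41 mm against the limit of 40. The slope geometry and the contact force both fit 36 mm.
- **Not measured:** I did not measure the mirror mount's position at the end; nothing came near it.

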